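Log an ink can at the print studio's scanner

TASK

The ear defenders have been left standing on the scanner's plate: hang them by their headband over the horizontal rail, one cup on each side of the bar. Then take the slim ink can with the pull tab from under the rail and stand it upright in the ring on the scanner's plate with its label turned to face the scanner block squarely. Do not drop or tip either of them, leave everything else where it stands, and let go of everything at the end.

Things in the scene. Friction and masses are not known exactly. Their poses are not given: they have to be found in the camera images.
- can: slim ink can: bare metal cylinder, 64 mm diameter, 100 mm high, about 0.35 kg, standing under the rail. Origin: centre of its underside; z up; x points out through the middle of the paper label (60 mm tall, about 40 degrees to each side). On the flat lid a black pull tab 22 x 14 x 3 mm lies from the middle towards the label side.
- can_label (a point): middle of the can's label, on its side: 32 mm out along the can's x axis, 48 mm above its underside; a black band crosses the label there
- muffs: rigid ear defenders, 0.18 kg, standing on their two cups on the scanner's plate. Origin midway between the cups at their feet; z up, y from cup to cup. Height 135 mm, width 140 mm (y). Cups 70 mm high, 56 mm deep (x), 92 mm clear between them. On top of the arch a rubber crown pad, 24 mm in x, 52 mm in y, from 113 to 135 mm above the origin: grip it across its 24 mm.
- muffs_crown (a point): middle of the underside of the crown pad, 113 mm above the ear defenders' origin: this rests on the bar when hung
- rail: fixed rail: 12 mm steel bar along its y, centre line 200 mm up, 380 mm long, held at its ends by 12 mm arms from posts 75 mm behind it (+x), nothing above the bar. Origin on the table under the bar's middle; x away from the robot. Can, jar, wide tin stand under the bar at about y = -120, 0, 120 mm in any order: the bar blocks a tool from straight above; lean 25 to 45 degrees back to the robot.
- rail_mid (a point): middle of the bar, on its centre line
- scan: fixed scan station, at the left or the right: base plate 230 x 170 x 8 mm (x, y, z) with the scanner block (55 x 90 mm, its top 100 mm above the table) at its far (+x) end; the block's front with its black window looks along the station's -x. Origin: centre of the plate's underside.
- scan_spot (a point): centre of the black ring (78 mm across) printed on the plate's top, 8 mm above the table, where the can must stand; 85 mm in front of the scanner's front. The can's x axis must end up along the station's +x axis, label towards the window.
- scan_window (a point): middle of the scanner's black window, 84 mm from the scan spot along the station's +x, 60 mm above the table
- jar: bystander: glass jar with a green cap, 66 mm diameter, 95 mm high, under the rail; origin under its centre
- tin: bystander: wide low ink tin, 88 mm diameter, 60 mm high, under the rail; origin under its centre
- stone: fixed litho stone 170 x 220 x 45 mm at the other end of the table from the scan station; origin under its centre
- brayer: bystander: ink roller lying on the stone, 100 mm wide, 40 mm high, its handle reaching 145 mm along its -x; origin under the roller's middle
- sponge: bystander: sponge block 100 x 65 x 35 mm (x, y, z) on the table before the rail; origin under its centre
- pot: bystander: open glass pot, 70 mm diameter, 100 mm high, on the table before the rail; origin under its centre
- block: bystander: wood block 130 x 45 x 30 mm (x, y, z) on the table before the rail; origin under its centre
There are look-alikes about, which are no part of the job. Leave any purple look-alike of the muffs alone.

How it is judged:
On the way, in this order (a step that is already met when the one before it is completed fails the run):
1. the ear defenders hang over the bar, let go (z of muffs_crown in the frame of rail between 0.195 and 0.225 m and x of muffs_crown in the frame of rail between -0.03 and 0.03 m and y of muffs_crown in the frame of rail between -0.18 and 0.18 m and angle between muffs's own z axis and vertical below 0.3 rad and contact force between muffs and rail above 0.3 N and contact force between muffs and the fingers below 0.1 N and linear speed of muffs below 0.05 m/s), for 0.2 s.
2. the can stands in the ring, label to the scanner, let go (horizontal distance between can and scan_spot below 0.02 m and angle between can's own z axis and vertical below 0.1 rad and z of can in the frame of scan between 0.004 and 0.014 m and angle between the x axis of can and the x axis of scan, either way round below 0.26 rad and horizontal distance between can_label and scan_window below 0.08 m and contact force between can and the fingers below 0.1 N and linear speed of can below 0.02 m/s), for 0.2 s.
At the end, for the whole second after the job is handed in: Ear defenders hang released and at rest, crown pad on the bar (30 mm across it, 180 mm of its middle, upright within 17 deg). The can stands upright, released and at rest on the plate within 20 mm of the scan spot, label facing the scanner within 15 deg (0.26 rad) (all of step 1 and all of step 2); the robot touches nothing.
It fails at once if the can is tipped over (leans more than 45 degrees) (angle between can's own z axis and vertical above 0.79 rad).
It fails at once if the can dropped: falling faster than 0.7 m/s (a fall of over 25 mm) with the fingers off (contact force between can and the fingers below 0.05 N and linear speed of can above 0.7 m/s).
It fails at once if the ear defenders dropped: falling faster than 0.7 m/s (a fall of over 25 mm) with the fingers off (contact force between muffs and the fingers below 0.05 N and linear speed of muffs above 0.7 m/s).
It fails at once if another loose thing (jar, wide tin, sponge, glass pot, wood block, brayer) is shifted by more than 30 mm (distance of any of jar, tin, sponge, pot, block, brayer from where it was at the start of the episode above 0.03 m).
It fails at once if the jar, wide tin or glass pot is tipped over (angle between any of jar, tin, pot's own z axis and vertical above 0.5 rad).
It also fails if it takes over 72 s, if anything falls off the work surface, if the arm or the gripper's body presses on something with over 40 N, if the wrist force passes 120 N, or if a joint passes its speed limit or range.

ROBOT

A 6-joint arm with a two-finger parallel gripper is mounted at the origin on the work surface. World frame = base frame: x ahead of the robot, y to its left, z up, the work surface at z = 0. Lengths are in m, angles in rad, forces in N, time in s.
With the tool pointing down it reaches from about 0.25 to 0.725 m from the base axis. Payload 4 kg.
Tool frame: the origin (TCP) lies at the very end of the fingers, on their centre line; the grasp point (between the pads) lies 19 mm behind it (bot.pinch_z is the distance from the TCP to the grasp point, in m); z points along the fingers, x is the direction in which the jaws open and shut, and the axes are right-handed (so a half turn about z gives the same grasp; the last joint's range is limited). The gripper opens to 85 mm and grips with 20 to 120 N. Pads are 22 mm wide; open, the fingers measure 114 mm over their backs; the gripper's body (76 mm by 85 mm) begins 54 mm behind the grasp point. The pads swing forward as they close: fully open they stand 13 mm farther back than shut.
Start: joints at [-1.198, 0.241, 0.005, 1.335, 0, 1.571], TCP at [0.182, -0.466, 0.196] pointing down, gripper open.
Joint ranges: [-2.72, 2.72], [-1.05, 1.87], [-1.09, 1.28], [-1.99, 2.15], [-1.42, 1.44], [-3.14, 3.14]. Speed limits (rad/s): [2.79, 2.79, 3.14, 3.14, 3.14, 3.14].

INTERFACE

Orientations are given as a unit quaternion [x, y, z, w].
In Python, from workcell import bot gives the robot as it stands. The module is installed in compiled form; this text tells all that it offers.
- The arm moves only by the shell command python3 -m inch 'ROWS'. ROWS is JSON, a list of rows, each a list of 7 numbers: the shift along the tool's x, y, z scaled (see below), then the turn, a rotation vector about the tool's x, y, z scaled (see below), then the gripper command: -1 is fully open, 1 is shut, values between are in proportion. In form: [[x, y, z, wx, wy, wz, gripper], ...]. A call has exactly 8 rows; each row shifts and turns the commanded pose from where the row before left it, along the tool's axes as they then stand; what a row does not reach is not made up. The controller multiplies each number of a shift by 2.5 cm and each number of a turn by 180 degrees. A row lasts 1/10 s, in which the tool goes at most 50 mm and 8.59 degrees, less where a joint would pass 70% of its speed; a pose out of reach is approached as far as the arm can. A call with a number of a shift or a turn outside -1 to 1 is refused whole. A call with a gripper value outside its range is refused whole. The fingers move at their own pace and stop on an object; the grip force is fixed at half the most. Time passes only in rows, so rows that do not move let the fingers close, or fill a call up. It gives the time, the measured TCP pose, the force and the opening at its end, in the units of the state.
- bot.get_obs(): the state, without advancing time (a new reading comes with each control period).
- bot.camera(name): name is "side" or "top"; returns (picture, depth): 480x640x3 uint8, blue, green, red; 480x640 float32, m along the optical axis (not along the pixel's ray), 0 where there is no reading.
- bot.get_calibration(name): a dict with "vfov" (degrees; the focal length in pixels is half the picture's height over the tangent of half this angle, whatever the lens; pixels are square), "cx", "cy" (the principal point, pixels), "dist_coeffs" ([k1, k2, p1, p2, k3] as OpenCV has them; the pictures are not rectified), "R" (3x3) and "t" (3): a world point X has camera coordinates R X + t. Camera axes: x right, y down, z forward; pixel columns grow to the right and rows downward; lengths in m; the calibration is good to about 2 mm. A picture is of the moment at which its call begins. get_calibration takes no time and is no camera call.
- bot.job_done(): hands the job in, once; it reports no verdict.
The state is a dict: "clock": time; "joint_pos": joint angles; "joint_vel": joint speeds; "tau": joint torques, N m; "eef_pos": TCP position; "tool_rot": TCP orientation; "ft_force": force on the tool from outside, world axes, zero at the start; "ft_torque": the same for the moment, N m; "grip_width": finger opening in m.
Only numpy, scipy, OpenCV 4.12 (cv2) and the standard library are available. Lean on these libraries where they do the work, as an engineer would, in place of code of your own. Each camera call takes 0.05 s, during which the arm holds its last target.

## Working session

There is one attempt and no reset: what is moved stays moved. The work goes in short steps, Python scripts to look and compute and a shell command to move; the robot and the scene stay as the last step left them, time stands still between calls to the robot, and variables do not carry over. Pictures are saved under pics/ and viewed, and the job is handed in when it is done.

```bash
mkdir -p pics; ls
cat > h.py <<'E'
import numpy as np, cv2
from workcell import bot
from scipy.spatial.transform import Rotation as R
def cal(n):
    c=bot.get_calibration(n); f=240/np.tan(np.radians(c['vfov'])/2)
    K=np.array([[f,0,c['cx']],[0,f,c['cy']],[0,0,1.]])
    return K,np.array(c['dist_coeffs'],float),np.array(c['R']),np.array(c['t']).ravel()
def ray(n,px):
    K,d,Rm,t=cal(n)
    u=cv2.undistortPoints(np.array(px,float).reshape(-1,1,2),K,d).reshape(-1,2)
    D=np.c_[u,np.ones(len(u))]@Rm
    return -Rm.T@t,D
def onz(n,px,z):
    o,D=ray(n,px); return o+D*((z-o[2])/D[:,2])[:,None]
def dep(n,px,depth):
    o,D=ray(n,px); p=np.array(px,int).reshape(-1,2)
    return o+D*depth[p[:,1],p[:,0]][:,None]
def proj(n,X):
    K,d,Rm,t=cal(n)
    return cv2.projectPoints(np.array(X,float).reshape(-1,3),cv2.Rodrigues(Rm)[0],t,K,d)[0].reshape(-1,2)
E
python3 - <<'E'
from h import *
for n in ('top','side'):
    p,d=bot.camera(n); cv2.imwrite(f'pics/{n}0.png',p); np.save(f'{n}0.npy',d); K,di,Rm,t=cal(n); print(n,K[0,0],di,-Rm.T@t,Rm[2])
print(bot.get_obs(), bot.pinch_z)
E
```

```text
pics
top 568.1268381677824 [-0.02396667  0.          0.          0.          0.        ] [ 3.55577776e-01 -1.29333158e-04  1.43567222e+00] [ 0.07936271  0.00144587 -0.99684476]
side 617.3058165890637 [-0.1695821  0.         0.         0.         0.       ] [0.22999717 1.24330248 0.82967965] [ 0.1460149  -0.86396603 -0.48191528]
{'clock': 0.1, 'joint_pos': array([-1.19797415e+00,  2.41352505e-01,  3.85631361e-03,  1.33520353e+00,
       -5.28361408e-06,  1.57080546e+00]), 'joint_vel': array([-0.00097253, -0.00278687,  0.00469862, -0.00044009, -0.00041284,
       -0.00231175]), 'tau': array([-2.41154721e-04, -3.73137689e+01,  2.53010148e+01,  1.08724041e-02,
        9.93775046e-06, -7.59988978e-06]), 'eef_pos': array([ 0.18188905, -0.46505937,  0.19479362]), 'tool_rot': array([ 8.25904183e-01, -5.63809698e-01, -7.87505662e-04, -5.34387452e-04]), 'ft_force': array([ 0.18630672, -0.3700012 , -0.17114728]), 'ft_torque': array([-0.0156999 ,  0.08725197,  0.00155871]), 'grip_width': 0.08508309079184811} 0.0187
```

View pics/top0.png

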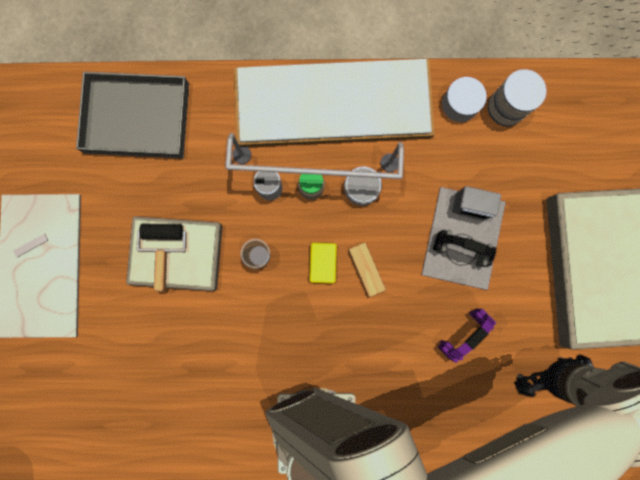

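View pics/side0.png

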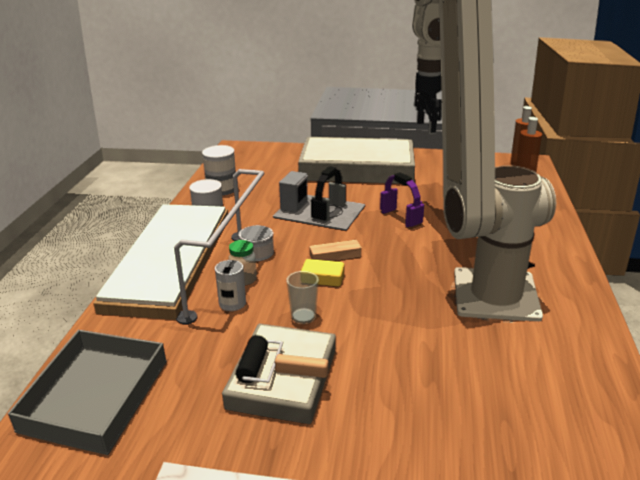

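Top view: black ear defenders at (465,248) on the scanner's plate, with a purple look-alike at (467,335). Under the rail there are a grey slim can at (267,184), the jar at (311,185) and a wide tin at (363,185). The pot (255,254) and the drums (466,98) and (518,97) could also be mistaken for the can. I'll take close crops to choose.

Run:
```python
import cv2,numpy as np
a=cv2.imread('pics/top0.png'); b=cv2.imread('pics/side0.png')
c1=cv2.resize(a[125:215,215:415],(800,360),interpolation=cv2.INTER_CUBIC)
c2=cv2.resize(a[180:300,415:515],(200*2,240*2),interpolation=cv2.INTER_CUBIC)
c3=cv2.resize(b[220:320,170:290],(480,400),interpolation=cv2.INTER_CUBIC)
c4=cv2.resize(b[150:230,260:440],(720,320),interpolation=cv2.INTER_CUBIC)
cv2.imwrite('pics/c1.png',c1);cv2.imwrite('pics/c2.png',c2);cv2.imwrite('pics/c3.png',c3);cv2.imwrite('pics/c4.png',c4)
```

```text
(no output)
```

View pics/c1.png

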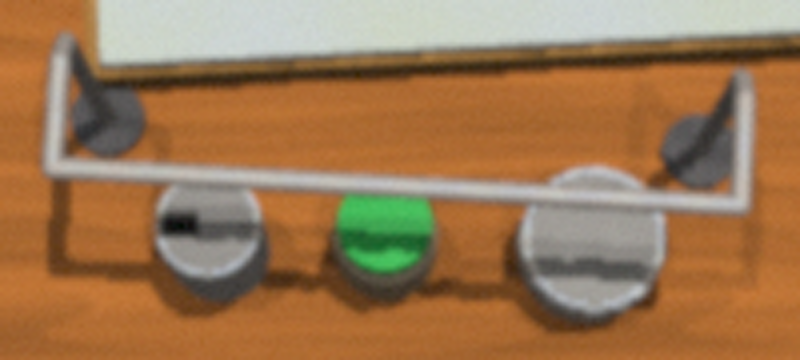

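View pics/c2.png

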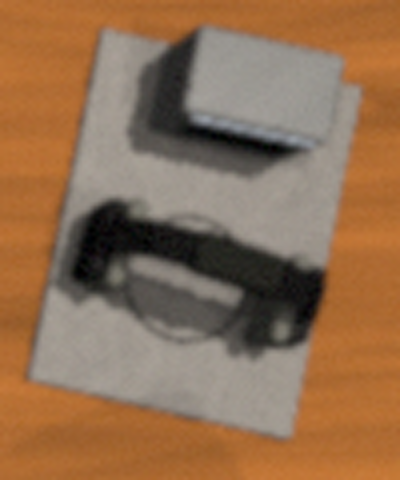

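View pics/c3.png

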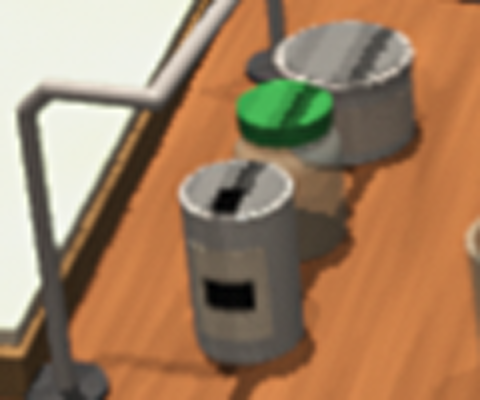

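View pics/c4.png

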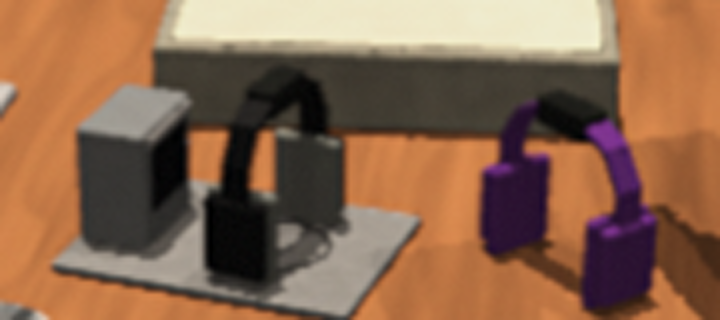

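Can chosen: the slim cylinder at top (267,184) / side (230,285). It has the black pull tab, and its label faces the side camera. The wide object at (363,185) is the tin. Muffs: the black pair at (465,248) on the plate. Next I'll measure them.

Run:
```python
from h import *
np.set_printoptions(precision=4,suppress=True)
img={n:cv2.imread(f'pics/{n}0.png') for n in('top','side')}
D={n:np.load(f'{n}0.npy') for n in('top','side')}
def cloud(n,x0,y0,x1,y1):
    X,Y=np.meshgrid(np.arange(x0,x1),np.arange(y0,y1)); px=np.c_[X.ravel(),Y.ravel()]
    P=dep(n,px,D[n]); ok=D[n][px[:,1],px[:,0]]>0
    return px[ok],P[ok],img[n][px[ok][:,1],px[ok][:,0]]
pc=onz('top',[(440.5,187),(505,202.5),(487.5,289),(422.5,275)],.008); print('plate',pc, pc.mean(0))
r=cv2.minAreaRect((pc[:,:2]*1000).astype(np.float32)); print(r)
print('bar',onz('top',[(228,166.2),(400.5,175.5)],.204))
# plate by mask via depth
for n,b in (('top',(410,175,520,300)),('side',(265,140,370,235))):
    px,P,c=cloud(n,*b); print(n,'plate z',np.median(P[:,2]))
    m=(P[:,2]>.118)&(P[:,2]<.16); print('muff top',m.sum(),P[m].mean(0),P[m].min(0),P[m].max(0))
    q=P[m][:,:2]-P[m][:,:2].mean(0); w,v=np.linalg.eigh(q.T@q/len(q)); print(v[:,1],np.degrees(np.arctan2(v[1,1],v[0,1])),np.sqrt(w)*12**.5)
    m=(P[:,2]>.094)&(P[:,2]<.106)&(c.max(1)>90); print('scan block',m.sum(),P[m].mean(0), cv2.minAreaRect((P[m][:,:2]*1000).astype(np.float32)) if m.sum() else '')
for n,b in (('top',(220,155,410,205)),('side',(170,165,275,320))):
    px,P,c=cloud(n,*b)
    m=(abs(P[:,2]-.2)<.02); q=P[m]; print('bar',n,len(q),np.median(q[:,2]),q.min(0),q.max(0))
for n,b in (('top',(250,165,285,206)),('side',(205,250,255,315))):
    px,P,c=cloud(n,*b)
    m=abs(P[:,2]-.1)<.007; q=P[m]; print('can lid',n,len(q),q.mean(0),cv2.minEnclosingCircle((q[:,:2]*1000).astype(np.float32)))
    k=m&(c.max(1)<45); print(' tab',k.sum(),P[k].mean(0),P[k].min(0),P[k].max(0))
```

```text
plate [[ 0.6119 -0.3206  0.008 ]
 [ 0.5709 -0.4838  0.008 ]
 [ 0.3522 -0.4321  0.008 ]
 [ 0.3887 -0.2695  0.008 ]] [ 0.4809 -0.3765  0.008 ]
((481.5231018066406, -377.075927734375), (168.28794860839844, 228.90167236328125), 77.11124420166016)
bar [[ 0.6268  0.19    0.204 ]
 [ 0.6029 -0.1893  0.204 ]]
top plate z 0.002072206849142999
muff top 464 [ 0.4539 -0.3611  0.1351] [ 0.4285 -0.4142  0.118 ] [ 0.4783 -0.3142  0.1486]
[0.3366 0.9417] 70.33239136815672 [0.0244 0.0967]
scan block 774 [ 0.5611 -0.3943  0.0987] ((515.6631469726562, -389.12567138671875), (92.44339752197266, 154.08419799804688), 83.69709014892578)
side plate z 0.008475625490706962
muff top 209 [ 0.4519 -0.3501  0.1328] [ 0.4235 -0.4122  0.1183] [ 0.4755 -0.306   0.1452]
[0.4111 0.9116] 65.72359593107633 [0.0244 0.0873]
scan block 248 [ 0.5574 -0.3886  0.0985] ((515.1751708984375, -372.31854248046875), (96.45635986328125, 162.15359497070312), 66.29678344726562)
bar top 1117 0.20350629316127966 [ 0.5984 -0.1962  0.1928] [0.6523 0.1951 0.212 ]
bar side 821 0.20246337961798322 [ 0.5951 -0.1954  0.18  ] [0.7044 0.2007 0.209 ]
can lid top 502 [0.6119 0.113  0.0999] ((614.6116943359375, 113.39950561523438), 32.12031173706055)
 tab 27 [0.6133 0.1301 0.1026] [0.61   0.1218 0.0978] [0.6178 0.1387 0.1062]
can lid side 408 [0.6108 0.1157 0.0987] ((608.3575439453125, 90.72453308105469), 61.562503814697266)
 tab 32 [0.6119 0.1322 0.1018] [0.6055 0.1189 0.1   ] [0.6192 0.1448 0.1039]
```

Run:
```python
from h import *
np.set_printoptions(precision=4,suppress=True)
img={n:cv2.imread(f'pics/{n}0.png') for n in('top','side')}
D={n:np.load(f'{n}0.npy') for n in('top','side')}
def cloud(n,x0,y0,x1,y1):
    X,Y=np.meshgrid(np.arange(x0,x1),np.arange(y0,y1)); px=np.c_[X.ravel(),Y.ravel()]
    P=dep(n,px,D[n]); ok=D[n][px[:,1],px[:,0]]>0
    return px[ok],P[ok],img[n][px[ok][:,1],px[ok][:,0]]
px,P,c=cloud('top',425,225,505,270)
for lo in(.06,.118,.13,.137):
    m=(P[:,2]>lo)&(P[:,2]<.16)&(P[:,0]<.5); print(lo,m.sum(),P[m].mean(0),cv2.minAreaRect((P[m][:,:2]*1000).astype(np.float32)),np.percentile(P[m][:,2],95))
# side: band on can label
px,P,c=cloud('side',205,270,255,315)
m=(c.max(1)<40)&(P[:,2]>.02)&(P[:,2]<.075); q=P[m]; print('band',m.sum(),q.mean(0),q.min(0),q.max(0),px[m].mean(0))
# overlay
th=np.radians(-13); ux=np.array([np.cos(th),np.sin(th),0]); o=np.array([.4815,-.377,0.]); spot=o-.025*ux+[0,0,.008]; print('spot',spot)
a=np.linspace(0,2*np.pi,60)
ring=spot+.039*np.c_[np.cos(a),np.sin(a),0*a]
uy=np.array([-ux[1],ux[0],0])
pl=[o+[0,0,.008]+sx*.115*ux+sy*.085*uy for sx,sy in((1,1),(1,-1),(-1,-1),(-1,1),(1,1))]
win=[spot+.084*ux+[0,0,.052]]
can=np.array([.613,.113,.1])+.032*np.c_[np.cos(a),np.sin(a),0*a]
tr=np.radians(-3.6);bar=np.array([[.615,0,.2]])+np.linspace(-.19,.19,30)[:,None]*[[-np.sin(tr),np.cos(tr),0]]
for n,bx in(('top',[(400,170,120,130),(210,130,200,90)]),('side',[(260,140,130,100),(170,165,120,160)])):
    S=4 if n=='top' else 4; 
    big=cv2.resize(img[n],None,fx=S,fy=S,interpolation=cv2.INTER_CUBIC)
    for X,cl in((ring,(0,0,255)),(pl,(0,255,0)),(can,(255,0,0)),(bar,(255,0,255))):
        cv2.polylines(big,[np.round((proj(n,X)+.5)*S).astype(int).reshape(-1,1,2)],False,cl,1)
    x=np.round((proj(n,win)[0]+.5)*S).astype(int); cv2.circle(big,tuple(int(v) for v in x),4,(0,255,255),1)
    for i,(x,y,w,h) in enumerate(bx): cv2.imwrite(f'pics/o_{n}{i}.png',big[y*S:(y+h)*S,x*S:(x+w)*S])
```

```text
0.06 855 [ 0.4541 -0.3566  0.1113] ((453.0398254394531, -365.4123840332031), (142.63800048828125, 56.30364227294922), 70.67930603027344) 0.14403920464274136
0.118 464 [ 0.4539 -0.3611  0.1351] ((454.1723327636719, -364.11016845703125), (103.53472900390625, 25.352737426757812), 70.05628967285156) 0.14499243192676264
0.13 326 [ 0.4539 -0.3618  0.1393] ((455.2623596191406, -361.2310791015625), (82.95189666748047, 25.285236358642578), 70.4355697631836) 0.14527689096131707
0.137 233 [ 0.4536 -0.3635  0.1418] ((452.88409423828125, -366.2679138183594), (57.92409133911133, 23.772775650024414), 69.04071044921875) 0.14579363856425145
band 65 [0.6115 0.147  0.0478] [0.5994 0.1415 0.0393] [0.6245 0.1534 0.0577] [227.0615 293.4462]
spot [ 0.4571 -0.3714  0.008 ]
```

View pics/o_top0.png

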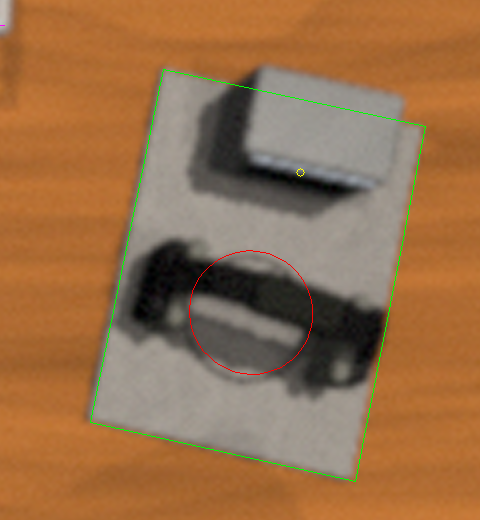

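View pics/o_top1.png

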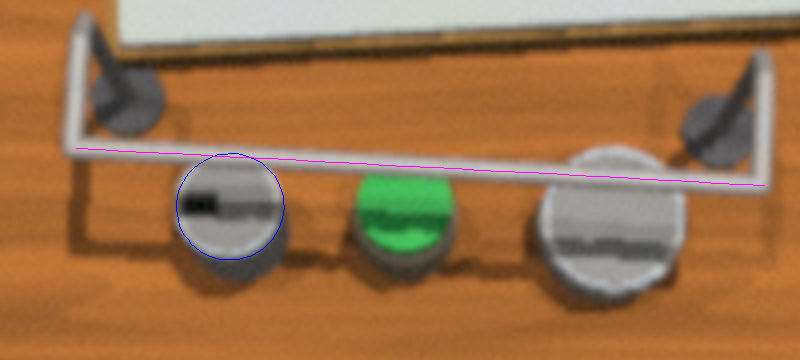

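View pics/o_side0.png

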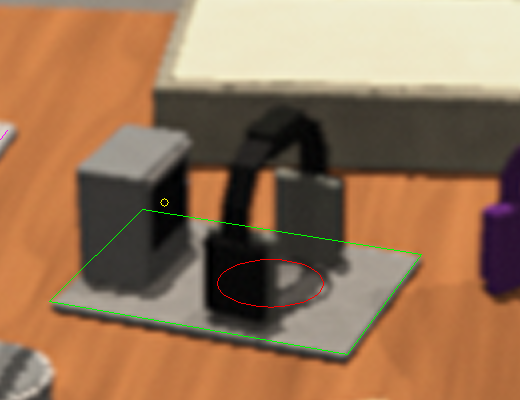

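View pics/o_side1.png

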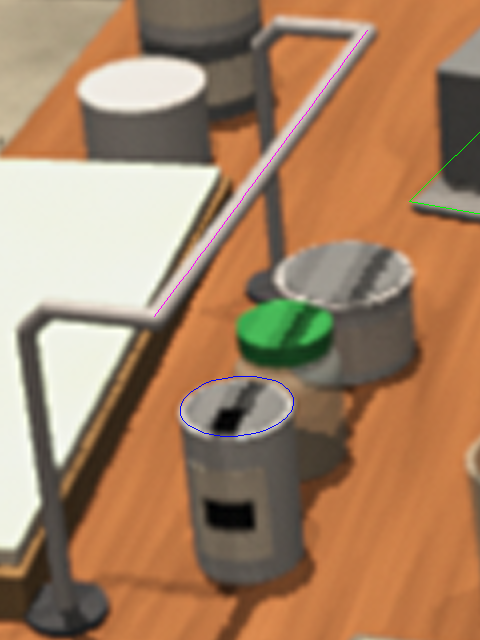

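```bash
cat >> h.py <<'E'
def quat_to(az,tilt=0,phi=None):
    """tool z tilts from down toward azimuth phi (deg) by tilt; x axis = az at tilt 0"""
    x=np.array([np.cos(np.radians(az)),np.sin(np.radians(az)),0]); z=np.array([0,0,-1.]); y=np.cross(z,x)
    M=R.from_matrix(np.c_[x,y,z])
    if tilt:
        p=np.radians(phi); ax=np.array([-np.sin(p),np.cos(p),0])  # rotate z(-up) towards phi
        M=R.from_rotvec(-np.radians(tilt)*ax)*M
    return M
def rem(pos,M):
    o=bot.get_obs(); q=R.from_quat(o['tool_rot'])
    s=q.inv().apply(np.array(pos)-o['eef_pos'])/.025
    r=(q.inv()*M).as_rotvec()/np.pi
    s2=M.inv().apply(np.array(pos)-o['eef_pos'])/.025
    print('t %.2f'%o['clock'],'pos',o['eef_pos'].round(4),'x',q.as_matrix()[:,0].round(3),'z',q.as_matrix()[:,2].round(3),'w %.4f'%o['grip_width'],'F',o['ft_force'].round(1))
    print(' shift now-frame',s.round(3),'target-frame',s2.round(3),'rot',r.round(4),'q',o['joint_pos'].round(2))
E
python3 -m inch '[[0,0,0,0,0,-0.045,-1],[0,0,0,0,0,-0.045,-1],[0,0,0,0,0,-0.045,-1],[0,0,0,0,0,-0.045,-1],[0,0,0,0,0,-0.045,-1],[0,0,0,0,0,-0.045,-1],[0,0,0,0,0,0,-1],[0,0,0,0,0,0,-1]]'
python3 -c "
from h import *
rem([.4535,-.3655,.185],quat_to(-19.6))"
```

```text
clock: 0.9
eef_pos: [0.182, -0.4654, 0.1953]
tool_rot: [0.984, -0.175, -0.0, -0.0]
ft_force: [-0.7, 0.9, -0.7]
grip_width: 0.0855
t 0.90 pos [ 0.182  -0.4654  0.1953] x [ 0.938 -0.345 -0.   ] z [-0.     0.001 -1.   ] w 0.0855 F [-0.7  0.9 -0.7]
 shift now-frame [ 8.81  -7.502  0.411] target-frame [ 8.889 -7.408  0.412] rot [-0.0002  0.0002 -0.0034] q [-1.2   0.24  0.    1.34 -0.    0.73]
```

```bash
python3 -m inch '[[0.99,-0.82,0,0,0,-0.0034,-1],[0.99,-0.82,0,0,0,0,-1],[0.99,-0.82,0,0,0,0,-1],[0.99,-0.82,0,0,0,0,-1],[0.99,-0.82,0,0,0,0,-1],[0.99,-0.82,0,0,0,0,-1],[0.99,-0.82,0,0,0,0,-1],[0.99,-0.82,0,0,0,0,-1]]'
python3 -m inch '[[0.97,-0.84,0.4,0,0,0,-1],[0,0,0,0,0,0,-1],[0,0,0,0,0,0,-1],[0,0,0,0,0,0,-1],[0,0,0,0,0,0,-1],[0,0,0,0,0,0,-1],[0,0,0,0,0,0,-1],[0,0,0,0,0,0,-1]]'
python3 - <<'E'
from h import *
rem([.4535,-.3655,.125],quat_to(-19.6))
for n,c in(('top',(400,160,120,140)),('side',(240,120,160,120))):
    p,d=bot.camera(n);x,y,w,h=c; cv2.imwrite(f'pics/{n}1.png',cv2.resize(p[y:y+h,x:x+w],None,fx=4,fy=4,interpolation=cv2.INTER_CUBIC))
E
```

```text
clock: 1.7
eef_pos: [0.4246, -0.3765, 0.1954]
tool_rot: [0.985, -0.17, -0.0, -0.0]
ft_force: [0.2, -0.3, -0.8]
grip_width: 0.0856
clock: 2.5
eef_pos: [0.453, -0.3658, 0.1859]
tool_rot: [0.986, -0.169, 0.0, 0.0]
ft_force: [-0.3, -0.1, 0.2]
grip_width: 0.0853
t 2.50 pos [ 0.453  -0.3658  0.1859] x [ 0.943 -0.333  0.   ] z [ 0. -0. -1.] w 0.0853 F [-0.3 -0.1  0.2]
 shift now-frame [ 0.013 -0.017  2.435] target-frame [ 0.014 -0.017  2.435] rot [ 0.     -0.0001  0.0007] q [-0.68  0.41  0.22  1.38  0.    1.23]
```

View pics/side1.png

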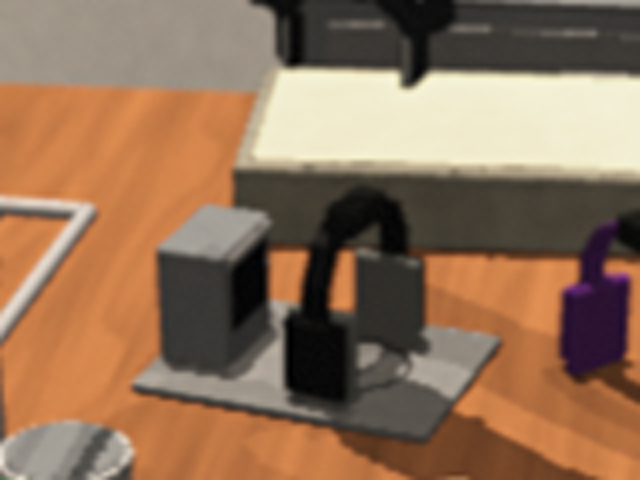

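View pics/top1.png

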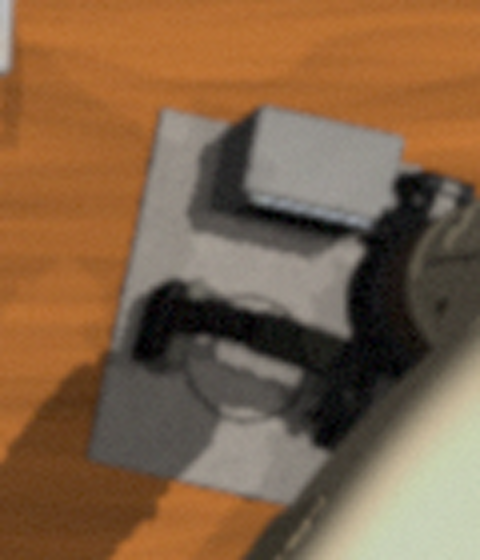

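Run:
```python
from h import *
np.set_printoptions(precision=4,suppress=True)
print(proj('top',[[.453,-.3658,.186]]),proj('top',[[.4535,-.3655,.143]]),proj('side',[[.453,-.3658,.186],[.4535,-.3655,.143]]))
for n,b in(('side',(295,118,360,145)),('top',(460,195,520,285))):
    p,d=bot.camera(n); X,Y=np.meshgrid(np.arange(b[0],b[2]),np.arange(b[1],b[3])); px=np.c_[X.ravel(),Y.ravel()]
    P=dep(n,px,d); m=(P[:,2]>.17)&(P[:,2]<.24)&(abs(P[:,0]-.45)<.12)&(abs(P[:,1]+.36)<.12); q=P[m]; print(n,m.sum(),q.min(0) if len(q) else '',q.max(0) if len(q) else '')
    q=q[q[:,2]<.215]; print(q.mean(0), q[::max(1,len(q)//15)])
```

```text
[[480.4427 243.5045]] [[474.8652 244.794 ]] [[327.9196 154.6081]
 [327.7917 168.7267]]
side 14 [ 0.4041 -0.3874  0.2333] [ 0.5015 -0.3365  0.2396]
[nan nan nan] []
top 6 [ 0.4122 -0.3732  0.2332] [ 0.503  -0.3379  0.2397]
[nan nan nan] []<stdin>:7: RuntimeWarning: Mean of empty slice.
  ret = um.true_divide(
```

Run:
```python
from h import *
np.set_printoptions(precision=3,suppress=True)
print(proj('side',[[.182,-.465,.195]]))
print(bot.get_obs()['eef_pos'])
p,d=bot.camera('side'); cv2.imwrite('pics/s2.png',cv2.resize(p[60:220,240:400],None,fx=3.7,fy=3.7,interpolation=cv2.INTER_CUBIC))
b=(290,60,370,150); X,Y=np.meshgrid(np.arange(b[0],b[2]),np.arange(b[1],b[3])); px=np.c_[X.ravel(),Y.ravel()]
P=dep('side',px,d); m=(P[:,0]>.3)&(P[:,0]<.6)&(abs(P[:,1]+.36)<.1)
for lo in np.arange(.18,.4,.02):
    q=P[m&(P[:,2]>=lo)&(P[:,2]<lo+.02)]
    if len(q): print(round(lo,2),len(q),q.min(0),q.max(0))
```

```text
[[425.    143.762]]
[ 0.453 -0.366  0.186]
0.22 19 [ 0.404 -0.385  0.234] [ 0.506 -0.34   0.24 ]
0.24 86 [ 0.401 -0.39   0.241] [ 0.508 -0.33   0.26 ]
0.26 100 [ 0.391 -0.389  0.26 ] [ 0.524 -0.331  0.28 ]
0.28 272 [ 0.381 -0.403  0.28 ] [ 0.528 -0.32   0.3  ]
0.3 278 [ 0.384 -0.401  0.3  ] [ 0.524 -0.324  0.32 ]
0.32 350 [ 0.387 -0.396  0.32 ] [ 0.522 -0.325  0.34 ]
0.34 147 [ 0.398 -0.375  0.34 ] [ 0.511 -0.321  0.36 ]
0.36 193 [ 0.418 -0.368  0.36 ] [ 0.489 -0.32   0.38 ]
0.38 215 [ 0.418 -0.386  0.38 ] [ 0.489 -0.321  0.4  ]
0.4 169 [ 0.421 -0.359  0.4  ] [ 0.484 -0.325  0.42 ]
```

View pics/s2.png

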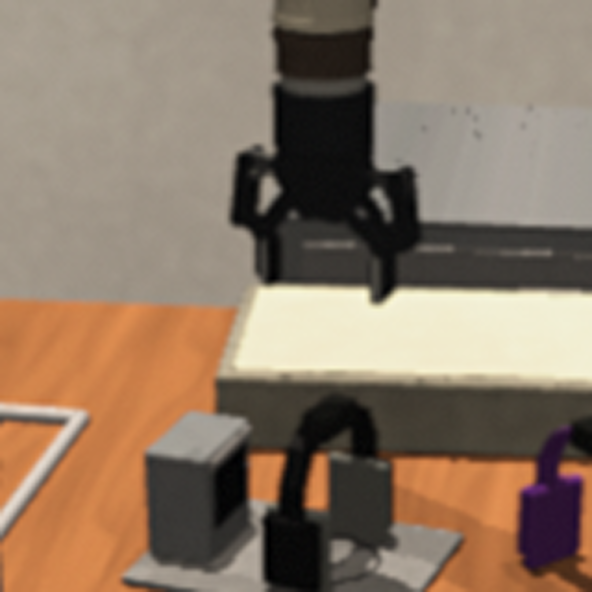

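The measured fingertips stand about 34 mm higher than the reported TCP would put them, even after the 13 mm swing. I'll close to about 26 mm here, well above the muffs, to see where the tips go.

```bash
python3 -m inch '[[0,0,0,0,0,0,0.4],[0,0,0,0,0,0,0.4],[0,0,0,0,0,0,0.4],[0,0,0,0,0,0,0.4],[0,0,0,0,0,0,0.4],[0,0,0,0,0,0,0.4],[0,0,0,0,0,0,0.4],[0,0,0,0,0,0,0.4]]'
python3 - <<'E'
from h import *
np.set_printoptions(precision=3,suppress=True)
print(bot.get_obs()['eef_pos'])
for n,b in(('side',(290,60,370,150)),('top',(440,170,540,300))):
  p,d=bot.camera(n); cv2.imwrite(f'pics/{n}3.png',cv2.resize(p[b[1]:b[1]+140,b[0]:b[0]+140],None,fx=4,fy=4,interpolation=cv2.INTER_CUBIC))
  X,Y=np.meshgrid(np.arange(b[0],b[2]),np.arange(b[1],b[3])); px=np.c_[X.ravel(),Y.ravel()]
  P=dep(n,px,d); m=(P[:,0]>.3)&(P[:,0]<.6)&(abs(P[:,1]+.36)<.1)&(P[:,2]>.17)
  for lo in np.arange(.17,.28,.01):
    q=P[m&(P[:,2]>=lo)&(P[:,2]<lo+.01)]
    if len(q): print(n,round(lo,2),len(q),q.min(0),q.max(0))
E
```

```text
clock: 3.55
eef_pos: [0.4534, -0.3654, 0.1856]
tool_rot: [0.986, -0.169, 0.0, -0.0]
ft_force: [-0.6, -0.4, -0.5]
grip_width: 0.0255
[ 0.453 -0.365  0.186]
side 0.21 1 [ 0.464 -0.384  0.219] [ 0.464 -0.384  0.219]
side 0.22 27 [ 0.432 -0.376  0.222] [ 0.478 -0.347  0.23 ]
side 0.23 46 [ 0.426 -0.385  0.23 ] [ 0.479 -0.344  0.24 ]
side 0.24 46 [ 0.426 -0.383  0.24 ] [ 0.478 -0.348  0.25 ]
side 0.25 49 [ 0.426 -0.381  0.25 ] [ 0.48  -0.343  0.26 ]
side 0.26 68 [ 0.41  -0.381  0.26 ] [ 0.498 -0.335  0.27 ]
side 0.27 109 [ 0.407 -0.392  0.27 ] [ 0.504 -0.333  0.28 ]
side 0.28 104 [ 0.402 -0.395  0.28 ] [ 0.509 -0.331  0.29 ]
top 0.21 1 [ 0.441 -0.35   0.22 ] [ 0.441 -0.35   0.22 ]
top 0.22 9 [ 0.436 -0.364  0.222] [ 0.477 -0.349  0.229]
top 0.23 19 [ 0.433 -0.366  0.23 ] [ 0.48  -0.347  0.24 ]
top 0.24 11 [ 0.433 -0.359  0.241] [ 0.475 -0.348  0.25 ]
top 0.25 4 [ 0.434 -0.35   0.25 ] [ 0.447 -0.349  0.256]
top 0.26 14 [ 0.427 -0.366  0.26 ] [ 0.497 -0.342  0.27 ]
top 0.27 63 [ 0.414 -0.369  0.27 ] [ 0.504 -0.337  0.28 ]
top 0.28 31 [ 0.412 -0.37   0.28 ] [ 0.507 -0.337  0.289]
```

View pics/side3.png

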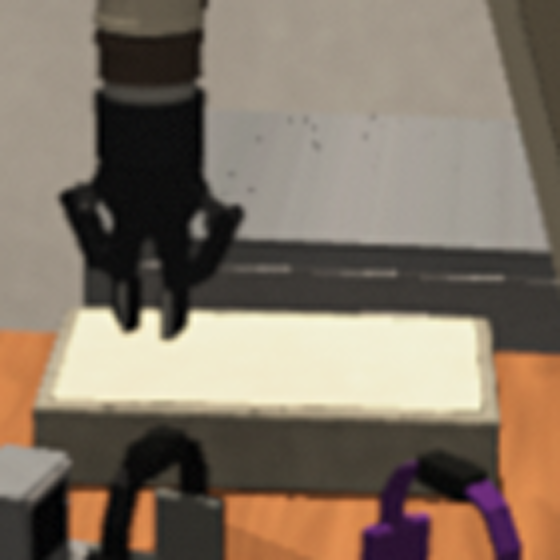

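```bash
python3 -m inch '[[0,0,0,0,0,0,-1],[0,0,0,0,0,0,-1],[0,0,0,0,0,0,-1],[0,0,0,0,0,0,-1],[0,0,0.65,0,0,0,-1],[0,0,0.65,0,0,0,-1],[0,0,0.65,0,0,0,-1],[0,0,0.65,0,0,0,-1]]'
python3 -m inch '[[0,0,0.3,0,0,0,-1],[0,0,0.3,0,0,0,-1],[0,0,0.2,0,0,0,-1],[0,0,0,0,0,0,-1],[0,0,0,0,0,0,-1],[0,0,0,0,0,0,-1],[0,0,0,0,0,0,-1],[0,0,0,0,0,0,-1]]'
python3 - <<'E'
from h import *
np.set_printoptions(precision=3,suppress=True)
rem([.4535,-.3655,.0886],quat_to(-19.6))
for n,b in(('side',(290,60,370,190)),):
  p,d=bot.camera(n); cv2.imwrite(f'pics/{n}4.png',cv2.resize(p[110:250,260:400],None,fx=4,fy=4,interpolation=cv2.INTER_CUBIC))
E
```

```text
clock: 4.45
eef_pos: [0.4534, -0.3655, 0.1201]
tool_rot: [0.986, -0.169, 0.0, 0.0]
ft_force: [-0.4, -0.5, 0.8]
grip_width: 0.0857
clock: 5.25
eef_pos: [0.4536, -0.3656, 0.101]
tool_rot: [0.986, -0.169, 0.0, 0.0]
ft_force: [-0.1, 0.4, 0.5]
grip_width: 0.0853
t 5.25 pos [ 0.454 -0.366  0.101] x [ 0.943 -0.333  0.001] z [ 0.001 -0.    -1.   ] w 0.0853 F [-0.1  0.4  0.5]
 shift now-frame [-0.004 -0.004  0.497] target-frame [-0.003 -0.003  0.497] rot [ 0.    -0.     0.001] q [-0.68  0.46  0.06  1.18  0.    1.23]
```

View pics/side4.png

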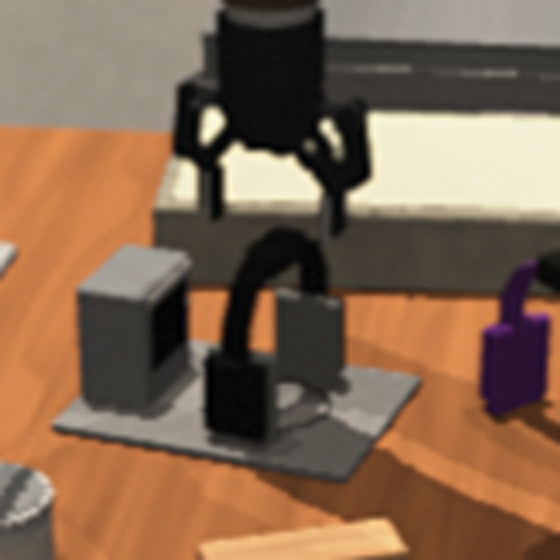

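```bash
python3 -m inch '[[0,0,0.25,0,0,0,-1],[0,0,0.25,0,0,0,-1],[0,0,0,0,0,0,-1],[0,0,0,0,0,0,1],[0,0,0,0,0,0,1],[0,0,0,0,0,0,1],[0,0,0,0,0,0,1],[0,0,0,0,0,0,1]]'
python3 -m inch '[[0,0,0,0,0,0,1],[0,0,0,0,0,0,1],[0,0,0,0,0,0,1],[0,0,0,0,0,0,1],[0,0,0,0,0,0,1],[0,0,0,0,0,0,1],[0,0,0,0,0,0,1],[0,0,-0.2,0,0,0,1]]'
python3 - <<'E'
from h import *
rem([.4535,-.3655,.0886],quat_to(-19.6))
p,d=bot.camera('side'); cv2.imwrite(f'pics/side5.png',cv2.resize(p[130:240,270:380],None,fx=5,fy=5,interpolation=cv2.INTER_CUBIC))
E
```

```text
clock: 6.1
eef_pos: [0.4532, -0.3655, 0.0884]
tool_rot: [0.986, -0.169, -0.0, 0.0]
ft_force: [-1.4, -0.2, 2.9]
grip_width: 0.0227
clock: 6.9
eef_pos: [0.4529, -0.3648, 0.092]
tool_rot: [0.986, -0.169, -0.001, -0.001]
ft_force: [-0.5, 0.1, -3.1]
grip_width: 0.0226
t 6.90 pos [ 0.4529 -0.3648  0.092 ] x [ 0.943 -0.333 -0.002] z [-0.001  0.002 -1.   ] w 0.0226 F [-0.5  0.1 -3.1]
 shift now-frame [0.031 0.017 0.135] target-frame [0.031 0.017 0.135] rot [-0.0003  0.0005  0.001 ] q [-0.68  0.46  0.05  1.16  0.    1.23]
```

View pics/side5.png

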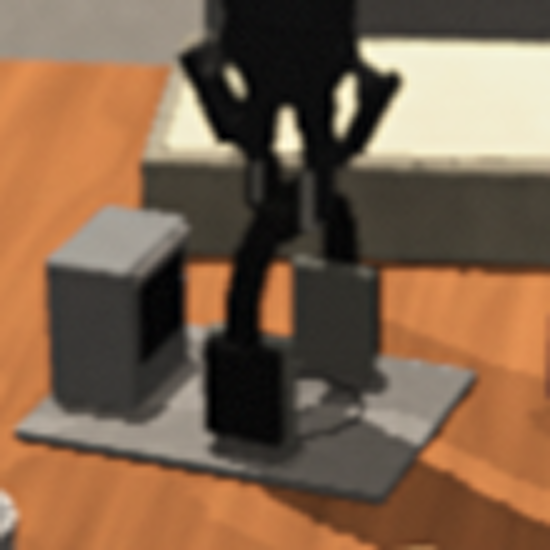

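```bash
python3 -m inch '[[0,0,-0.4,0,0,0,1],[0,0,-0.6,0,0,0,1],[0,0,-0.8,0,0,0,1],[0,0,-0.8,0,0,0,1],[0,0,-0.8,0,0,0,1],[0,0,-0.8,0,0,-0.045,1],[0,0,-0.8,0,0,-0.045,1],[0,0,-0.8,0,0,-0.045,1]]'
python3 -m inch '[[0,0,-0.8,0,0,-0.045,1],[0,0,-0.8,0,0,-0.045,1],[0,0,-0.8,0,0,-0.045,1],[0,0,-0.4,0,0,-0.045,1],[0,0,0,0,0,-0.045,1],[0,0,0,0,0,-0.045,1],[0,0,0,0,0,-0.045,1],[0,0,0,0,0,-0.045,1]]'
python3 -m inch '[[0,0,0,0,0,-0.045,1],[0,0,0,0,0,-0.045,1],[0,0,0,0,0,0,1],[0,0,0,0,0,0,1],[0,0,0,0,0,0,1],[0,0,0,0,0,0,1],[0,0,0,0,0,0,1],[0,0,0,0,0,0,1]]'
python3 - <<'E'
from h import *
tr=np.radians(-3.6); hp=np.array([.614,0,0])+ -.10*np.array([-np.sin(tr),np.cos(tr),0]); print(hp)
rem([hp[0],hp[1],.31],quat_to(86.4))
for n,c in(('side',(230,60,160,160)),('top',(400,150,160,160))):
    p,d=bot.camera(n); cv2.imwrite(f'pics/{n}6.png',cv2.resize(p[c[1]:c[1]+c[3],c[0]:c[0]+c[2]],None,fx=3.5,fy=3.5,interpolation=cv2.INTER_CUBIC))
    cv2.imwrite(f'pics/{n}6f.png',p)
E
```

```text
clock: 7.75
eef_pos: [0.4534, -0.3653, 0.2391]
tool_rot: [0.999, 0.045, 0.0, -0.0]
ft_force: [-0.1, 0.1, -1.8]
grip_width: 0.0226
clock: 8.55
eef_pos: [0.4535, -0.3653, 0.3083]
tool_rot: [0.819, 0.574, 0.0, -0.0]
ft_force: [-1.0, -0.1, -3.2]
grip_width: 0.0229
clock: 9.35
eef_pos: [0.4534, -0.3654, 0.3081]
tool_rot: [0.732, 0.681, 0.0, -0.0]
ft_force: [0.6, -0.4, -1.4]
grip_width: 0.0226
[ 0.60772095 -0.09980267  0.        ]
t 9.35 pos [ 0.4534 -0.3654  0.3081] x [0.072 0.997 0.   ] z [ 0.  0. -1.] w 0.0226 F [ 0.6 -0.4 -1.4]
 shift now-frame [11.044  5.389 -0.074] target-frame [10.991  5.495 -0.075] rot [ 0.     -0.     -0.0031] q [-0.68  0.41  0.53  1.69  0.   -0.61]
```

View pics/side6.png

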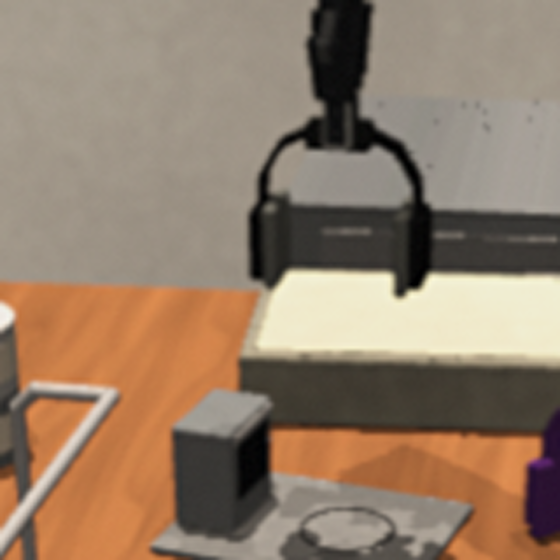

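View pics/top6.png

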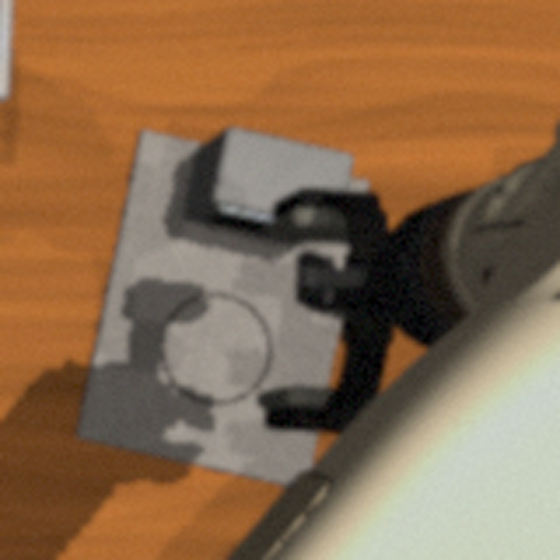

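```bash
python3 -m inch '[[0.4,0.2,0,0,0,-0.003,1],[0.9,0.45,0,0,0,0,1],[0.96,0.48,0,0,0,0,1],[0.96,0.48,0,0,0,0,1],[0.96,0.48,0,0,0,0,1],[0.96,0.48,0,0,0,0,1],[0.96,0.48,0,0,0,0,1],[0.96,0.48,0,0,0,0,1]]'
python3 -m inch '[[0.96,0.48,0,0,0,0,1],[0.96,0.48,0,0,0,0,1],[0.96,0.48,0,0,0,0,1],[0.7,0.36,0,0,0,0,1],[0.35,0.17,0,0,0,0,1],[0,0,0,0,0,0,1],[0,0,0,0,0,0,1],[0,0,0,0,0,0,1]]'
python3 - <<'E'
from h import *
print('spot',onz('top',[(462,249.7)],.008),onz('side',[(329.1,210.9)],.008))
rem([.6077,-.0998,.31],quat_to(86.4))
D={}
for n,c in(('side',(160,80,160,160)),('top',(300,90,160,160))):
    p,d=bot.camera(n); np.save(f'{n}7.npy',d); cv2.imwrite(f'pics/{n}7.png',cv2.resize(p[c[1]:c[1]+c[3],c[0]:c[0]+c[2]],None,fx=3.5,fy=3.5,interpolation=cv2.INTER_CUBIC))
    cv2.imwrite(f'pics/{n}7f.png',p)
E
```

```text
clock: 10.25
eef_pos: [0.5532, -0.193, 0.3082]
tool_rot: [0.729, 0.685, 0.0, -0.0]
ft_force: [0.3, 0.5, -2.0]
grip_width: 0.0226
clock: 11.05
eef_pos: [0.6074, -0.1008, 0.3083]
tool_rot: [0.729, 0.684, -0.0, 0.0]
ft_force: [-1.1, 0.0, -1.6]
grip_width: 0.0228
spot [[ 0.45158481 -0.37074003  0.008     ]] [[ 0.45030137 -0.36685992  0.008     ]]
t 11.05 pos [ 0.6074 -0.1008  0.3083] x [ 0.064  0.998 -0.   ] z [-0. -0. -1.] w 0.0228 F [-1.1  0.  -1.6]
 shift now-frame [ 0.041  0.009 -0.066] target-frame [ 0.041  0.009 -0.066] rot [ 0.      0.0001 -0.0003] q [-0.16  0.49  0.65  1.74 -0.   -0.1 ]
```

View pics/side7.png

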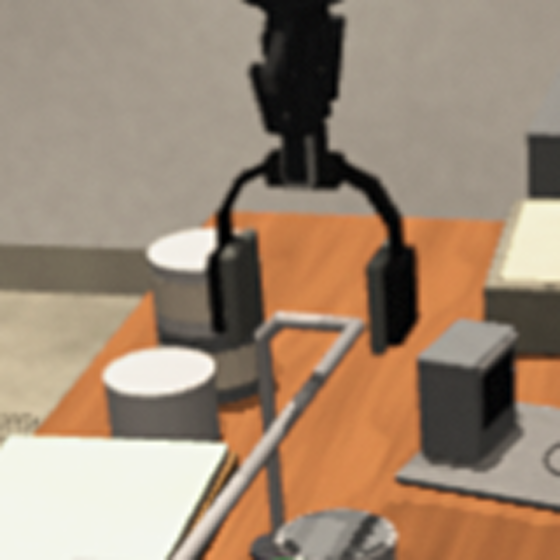

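View pics/top7.png

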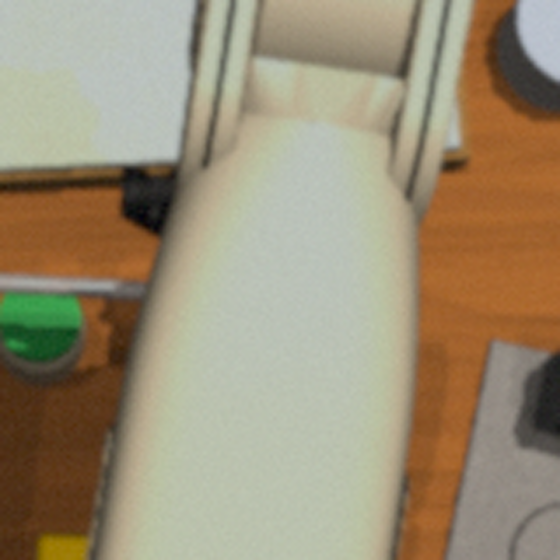

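Run:
```python
from h import *
np.set_printoptions(precision=3,suppress=True)
d=np.load('side7.npy'); b=(190,60,330,200); X,Y=np.meshgrid(np.arange(b[0],b[2]),np.arange(b[1],b[3])); px=np.c_[X.ravel(),Y.ravel()]
P=dep('side',px,d); m=(abs(P[:,0]-.6)<.12)&(abs(P[:,1]+.1)<.06)&(P[:,2]>.2)
for lo in np.arange(.2,.40,.01):
    q=P[m&(P[:,2]>=lo)&(P[:,2]<lo+.01)]
    if len(q): print(round(lo,2),len(q),q.min(0),q.max(0),'mid',(q.min(0)+q.max(0))[:2]/2)
q=P[m&(P[:,2]>.24)&(P[:,2]<.3)]
for s in (q[q[:,0]<.61],q[q[:,0]>.61]): print(s.min(0),s.max(0),np.percentile(s,[5,95],axis=0))
```

```text
0.2 103 [ 0.595 -0.159  0.2  ] [ 0.616 -0.041  0.208] mid [ 0.605 -0.1  ]
0.22 5 [ 0.554 -0.084  0.227] [ 0.66  -0.073  0.229] mid [ 0.607 -0.078]
0.23 77 [ 0.538 -0.13   0.23 ] [ 0.68  -0.069  0.24 ] mid [ 0.609 -0.099]
0.24 113 [ 0.538 -0.127  0.24 ] [ 0.679 -0.067  0.25 ] mid [ 0.608 -0.097]
0.25 120 [ 0.537 -0.127  0.25 ] [ 0.678 -0.065  0.26 ] mid [ 0.607 -0.096]
0.26 118 [ 0.537 -0.13   0.26 ] [ 0.68  -0.062  0.27 ] mid [ 0.608 -0.096]
0.27 124 [ 0.537 -0.127  0.27 ] [ 0.679 -0.066  0.28 ] mid [ 0.608 -0.096]
0.28 110 [ 0.537 -0.126  0.28 ] [ 0.679 -0.066  0.29 ] mid [ 0.608 -0.096]
0.29 168 [ 0.538 -0.132  0.29 ] [ 0.677 -0.066  0.3  ] mid [ 0.608 -0.099]
0.3 41 [ 0.544 -0.109  0.3  ] [ 0.675 -0.08   0.31 ] mid [ 0.609 -0.095]
0.31 34 [ 0.545 -0.112  0.31 ] [ 0.675 -0.081  0.32 ] mid [ 0.61  -0.096]
0.32 48 [ 0.545 -0.114  0.32 ] [ 0.67  -0.083  0.33 ] mid [ 0.607 -0.099]
0.33 39 [ 0.552 -0.11   0.33 ] [ 0.666 -0.081  0.339] mid [ 0.609 -0.095]
0.34 151 [ 0.558 -0.112  0.34 ] [ 0.659 -0.078  0.35 ] mid [ 0.608 -0.095]
0.35 126 [ 0.573 -0.112  0.35 ] [ 0.644 -0.07   0.36 ] mid [ 0.609 -0.091]
0.36 87 [ 0.585 -0.119  0.36 ] [ 0.633 -0.072  0.37 ] mid [ 0.609 -0.095]
0.37 59 [ 0.595 -0.119  0.37 ] [ 0.619 -0.071  0.38 ] mid [ 0.607 -0.095]
0.38 43 [ 0.594 -0.122  0.38 ] [ 0.62  -0.059  0.39 ] mid [ 0.607 -0.09 ]
0.39 101 [ 0.593 -0.146  0.39 ] [ 0.624 -0.054  0.4  ] mid [ 0.609 -0.1  ]
[ 0.537 -0.12   0.24 ] [ 0.565 -0.062  0.299] [[ 0.538 -0.112  0.244]
 [ 0.561 -0.068  0.297]]
[ 0.653 -0.132  0.24 ] [ 0.68  -0.073  0.3  ] [[ 0.654 -0.123  0.244]
 [ 0.677 -0.077  0.296]]
```

```bash
python3 -m inch '[[0,0,0.4,0,0,0,1],[0,0,0.7,0,0,0,1],[0,0,0.7,0,0,0,1],[0,0,0.7,0,0,0,1],[0,0,0.7,0,0,0,1],[0,0,0.7,0,0,0,1],[0,0,0.6,0,0,0,1],[0,0,0.4,0,0,0,1]]'
python3 -m inch '[[0,0,0.2,0,0,0,1],[0,0,0.1,0,0,0,1],[0,0,0,0,0,0,1],[0,0,0,0,0,0,1],[0,0,0,0,0,0,1],[0,0,0,0,0,0,1],[0,0,0,0,0,0,1],[0,0,0,0,0,0,1]]'
python3 - <<'E'
from h import *
rem([.6077,-.0998,.173],quat_to(86.4))
p,d=bot.camera('side'); cv2.imwrite(f'pics/side8.png',cv2.resize(p[140:280,170:310],None,fx=4,fy=4,interpolation=cv2.INTER_CUBIC))
E
```

```text
clock: 11.95
eef_pos: [0.607, -0.1006, 0.1844]
tool_rot: [0.729, 0.684, -0.0, -0.001]
ft_force: [-0.1, -0.0, -1.6]
grip_width: 0.0226
clock: 12.75
eef_pos: [0.6079, -0.0998, 0.1782]
tool_rot: [0.729, 0.685, 0.0, 0.0]
ft_force: [0.1, 0.6, -1.4]
grip_width: 0.0231
t 12.75 pos [ 0.6079 -0.0998  0.1782] x [ 0.062  0.998 -0.   ] z [ 0. -0. -1.] w 0.0231 F [ 0.1  0.6 -1.4]
 shift now-frame [ 0.001 -0.01   0.209] target-frame [ 0.001 -0.01   0.209] rot [0.0001 0.     0.0001] q [-0.16  0.48  0.31  1.4   0.   -0.1 ]
```

View pics/side8.png

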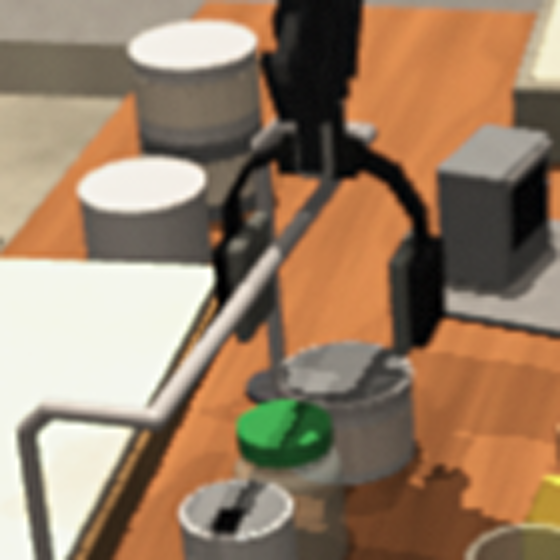

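```bash
python3 -m inch '[[0,0,0.1,0,0,0,1],[0,0,0,0,0,0,1],[0,0,0,0,0,0,1],[0,0,0,0,0,0,1],[0,0,0.06,0,0,0,1],[0,0,0,0,0,0,1],[0,0,0,0,0,0,1],[0,0,0,0,0,0,1]]'; python3 -m inch '[[0,0,0.06,0,0,0,1],[0,0,0,0,0,0,1],[0,0,0,0,0,0,1],[0,0,0,0,0,0,1],[0,0,0,0,0,0,1],[0,0,0,0,0,0,1],[0,0,0,0,0,0,1],[0,0,0,0,0,0,1]]'
```

```text
clock: 13.6
eef_pos: [0.6079, -0.0999, 0.1741]
tool_rot: [0.729, 0.685, -0.0, 0.0]
ft_force: [1.0, -0.6, -1.4]
grip_width: 0.0226
clock: 14.4
eef_pos: [0.6081, -0.1, 0.1731]
tool_rot: [0.729, 0.685, 0.0, 0.0]
ft_force: [-0.6, 0.4, 4.0]
grip_width: 0.0225
```

Contact with the bar: the force went from -1.4 to +4 N at the predicted height. Opening.

```bash
python3 -m inch '[[0,0,0,0,0,0,0.2],[0,0,0,0,0,0,-0.2],[0,0,0,0,0,0,-0.6],[0,0,0,0,0,0,-1],[0,0,0,0,0,0,-1],[0,0,0,0,0,0,-1],[0,0,0,0,0,0,-1],[0,0,-0.1,0,0,0,-1]]'; python3 -m inch '[[0,0,-0.4,0,0,0,-1],[0,0,-0.8,0,0,0,-1],[0,0,-0.9,0,0,0,-1],[0,0,-0.9,0,0,0,-1],[0,0,-0.9,0,0,0,-1],[0,0,-0.5,0,0,0,-1],[0,0,0,0,0,0,-1],[0,0,0,0,0,0,-1]]'
python3 - <<'E'
from h import *
for n,c in(('side',(170,100,160,160)),('top',(220,120,200,150))):
    p,d=bot.camera(n); cv2.imwrite(f'pics/{n}9.png',cv2.resize(p[c[1]:c[1]+c[3],c[0]:c[0]+c[2]],None,fx=3.5,fy=3.5,interpolation=cv2.INTER_CUBIC)); np.save(f'{n}9.npy',d)
E
```

```text
clock: 15.2
eef_pos: [0.6076, -0.0998, 0.1748]
tool_rot: [0.729, 0.685, -0.0, -0.0]
ft_force: [-0.5, -0.2, 0.2]
grip_width: 0.0849
clock: 16.0
eef_pos: [0.608, -0.0999, 0.2854]
tool_rot: [0.729, 0.685, 0.0, 0.0]
ft_force: [-0.5, 0.1, -0.8]
grip_width: 0.0856
```

View pics/side9.png

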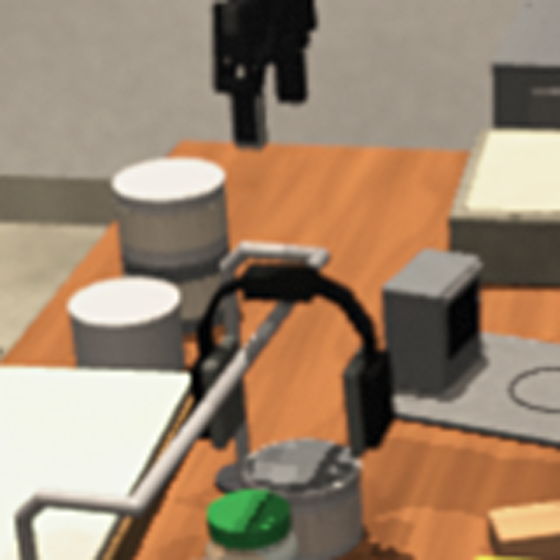

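View pics/top9.png

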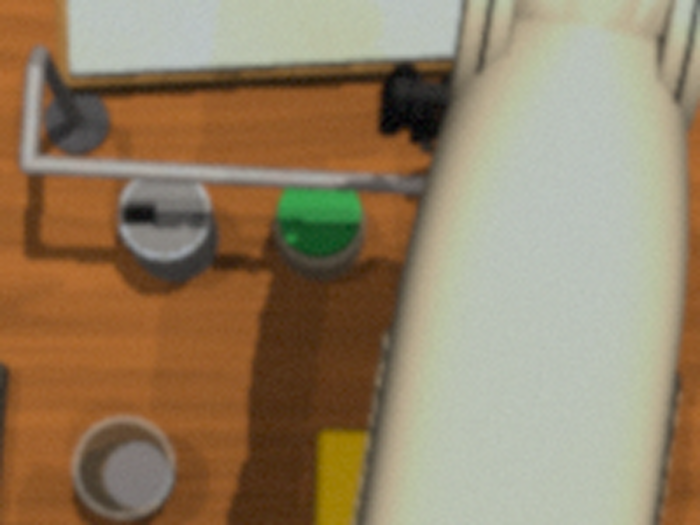

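Muffs hang on the bar, level and released. Next the can: back off to open space, tilt, then check the real fingertip position.

```bash
python3 -m inch '[[0.2,-0.4,0,0,0,0,-1],[0.5,-0.9,0,0,0,0,-1],[0.6,-0.98,0,0,0,0,-1],[0.6,-0.98,0,0,0,0,-1],[0.6,-0.98,0,0,0,0,-1],[0.6,-0.98,0,0,0,0,-1],[0.6,-0.98,0,0,0,0,-1],[0.6,-0.98,0,0,0,0,-1]]'
python3 - <<'E'
from h import *
M=quat_to(120,40,30); print(M.as_matrix())
rem([.45,.02,.27],M)
E
```

```text
clock: 16.9
eef_pos: [0.4337, 0.0191, 0.2841]
tool_rot: [0.729, 0.685, -0.001, -0.001]
ft_force: [0.8, -0.2, 0.4]
grip_width: 0.0856
[[-5.00000000e-01  6.63413948e-01  5.56670399e-01]
 [ 8.66025404e-01  3.83022222e-01  3.21393805e-01]
 [ 1.11022302e-16  6.42787610e-01 -7.66044443e-01]]
t 16.90 pos [0.4337 0.0191 0.2841] x [ 0.063  0.998 -0.   ] z [-0.002 -0.    -1.   ] w 0.0856 F [ 0.8 -0.2  0.4]
 shift now-frame [0.076 0.65  0.562] target-frame [-0.296  0.084  0.806] rot [-0.2163  0.065  -0.179 ] q [0.04 0.09 0.05 1.53 0.   0.11]
```

```bash
python3 -m inch '[[0,0,0,-0.0309,0.0093,-0.0256,-1],[0,0,0,-0.0309,0.0093,-0.0256,-1],[0,0,0,-0.0309,0.0093,-0.0256,-1],[0,0,0,-0.0309,0.0093,-0.0256,-1],[0,0,0,-0.0309,0.0093,-0.0256,-1],[0,0,0,-0.0309,0.0093,-0.0256,-1],[0,0,0,-0.0309,0.0093,-0.0256,-1],[0,0,0,0,0,0,-1]]'
python3 - <<'E'
from h import *
np.set_printoptions(precision=3,suppress=True)
M=quat_to(120,40,30)
rem([.45,.02,.27],M)
o=bot.get_obs(); e=o['eef_pos']; q=R.from_quat(o['tool_rot'])
for n in('side','top'):
    p,d=bot.camera(n); cv2.imwrite(f'pics/{n}10.png',p); np.save(f'{n}10.npy',d)
    print(n,proj(n,[e]))
    X,Y=np.meshgrid(np.arange(640),np.arange(480)); px=np.c_[X.ravel(),Y.ravel()]
    P=dep(n,px,d); L=q.inv().apply(P-e)  # in tool frame
    m=(abs(L[:,0])<.08)&(abs(L[:,1])<.03)&(L[:,2]>-.2)&(L[:,2]<.04)&(d.ravel()>0)
    for lo in np.arange(-.12,.04,.01):
        s=L[m&(L[:,2]>=lo)&(L[:,2]<lo+.01)]
        if len(s): print(round(lo,2),len(s),s.min(0),s.max(0))
E
```

```text
clock: 17.7
eef_pos: [0.4322, 0.0175, 0.2811]
tool_rot: [0.472, 0.813, 0.296, 0.17]
ft_force: [-1.0, 0.2, -1.2]
grip_width: 0.0853
t 17.70 pos [0.432 0.018 0.281] x [-0.496  0.868  0.004] z [ 0.555  0.321 -0.767] w 0.0853 F [-1.   0.2 -1.2]
 shift now-frame [-0.269  0.228  0.769] target-frame [-0.271  0.224  0.769] rot [-0.001  0.    -0.002] q [-0.36 -0.36 -0.56  0.88  0.52 -0.74]
side [[313.432 178.693]]
-0.12 187 [-0.073 -0.015 -0.12 ] [ 0.075  0.021 -0.11 ]
-0.11 170 [-0.072 -0.014 -0.11 ] [ 0.074  0.018 -0.1  ]
-0.1 137 [-0.071 -0.013 -0.1  ] [ 0.078  0.015 -0.09 ]
-0.09 94 [-0.058 -0.012 -0.09 ] [ 0.06   0.013 -0.08 ]
-0.08 94 [-0.051 -0.013 -0.08 ] [ 0.061  0.012 -0.07 ]
-0.07 95 [-0.052 -0.011 -0.07 ] [ 0.061  0.012 -0.06 ]
-0.06 91 [-0.052 -0.011 -0.06 ] [ 0.058  0.013 -0.05 ]
-0.05 12 [-0.047 -0.007 -0.05 ] [ 0.049  0.01  -0.049]
top [[306.366 251.469]]
-0.12 250 [-0.074 -0.01  -0.12 ] [ 0.07   0.022 -0.11 ]
-0.11 195 [-0.075 -0.013 -0.11 ] [ 0.072  0.02  -0.1  ]
-0.1 171 [-0.075 -0.009 -0.1  ] [ 0.072  0.019 -0.09 ]
-0.09 36 [-0.064  0.008 -0.09 ] [ 0.058  0.017 -0.08 ]
-0.08 46 [-0.058  0.002 -0.08 ] [ 0.054  0.015 -0.071]
-0.07 46 [-0.058 -0.005 -0.07 ] [ 0.054  0.017 -0.06 ]
-0.06 34 [-0.056 -0.005 -0.06 ] [ 0.054  0.016 -0.05 ]
-0.05 4 [-0.047  0.004 -0.049] [ 0.044  0.012 -0.047]
```

View pics/side10.png

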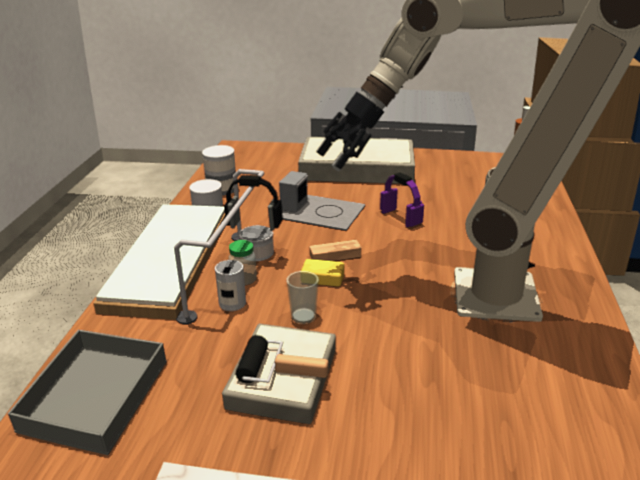

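View pics/top10.png

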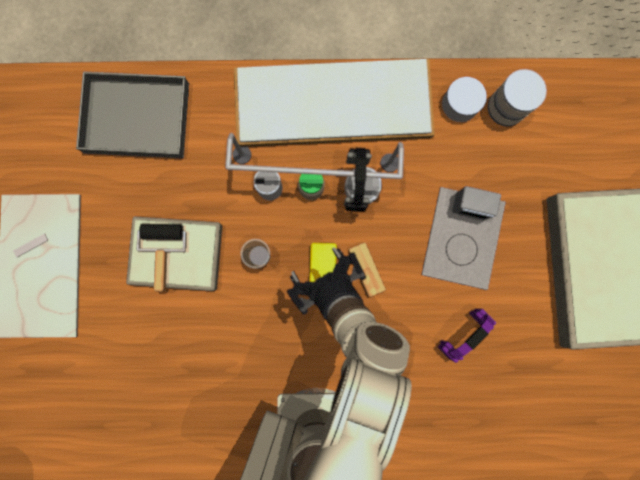

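Run:
```python
from h import *
np.set_printoptions(precision=4,suppress=True)
im=cv2.imread('pics/top10.png'); d=np.load('top10.npy'); sd=np.load('side10.npy'); si=cv2.imread('pics/side10.png')
X,Y=np.meshgrid(np.arange(250,286),np.arange(165,206)); px=np.c_[X.ravel(),Y.ravel()]; P=dep('top',px,d)
q=P[abs(P[:,2]-.1)<.008]; print('lid',len(q),np.percentile(q,[1,99],axis=0),q[:,0].min()+.032)
X,Y=np.meshgrid(np.arange(205,255),np.arange(255,312)); px=np.c_[X.ravel(),Y.ravel()]; P=dep('side',px,sd)
q=P[(abs(P[:,2]-.1)<.006)&(abs(P[:,1]-.115)<.045)&(abs(P[:,0]-.612)<.045)]; print('lid side',len(q),np.percentile(q,[1,99],axis=0).mean(0),np.percentile(q,[1,99],axis=0))
# side body of the can, circle fit
q=P[(P[:,2]>.02)&(P[:,2]<.09)&(abs(P[:,1]-.115)<.045)&(abs(P[:,0]-.612)<.045)]
A=np.c_[2*q[:,:2],np.ones(len(q))]; s=np.linalg.lstsq(A,(q[:,:2]**2).sum(1),rcond=None)[0]; print('body fit',s[:2],np.sqrt(s[2]+s[:2]@s[:2]),len(q))
from scipy.optimize import least_squares
print('fixed r',least_squares(lambda c:np.hypot(q[:,0]-c[0],q[:,1]-c[1])-.032,[.612,.1145],loss='soft_l1',f_scale=.002).x)
# ring
for n,I,b in(('top',im,(436,225,486,275)),('side',si,(308,196,352,224))):
    g=cv2.cvtColor(I,cv2.COLOR_BGR2GRAY).astype(np.float32)[b[1]:b[3],b[0]:b[2]]
    bh=cv2.morphologyEx(g,cv2.MORPH_BLACKHAT,np.ones((7,7)))
    ys,xs=np.where(bh>12); W=onz(n,np.c_[xs+b[0],ys+b[1]],.008)[:,:2]
    c0=np.array([.453,-.37]); k=abs(np.hypot(*(W-c0).T)-.0385)<.010; W=W[k]
    r=least_squares(lambda c:np.hypot(*(W-c[:2]).T)-c[2],[*c0,.039],loss='soft_l1',f_scale=.002); print('ring',n,len(W),r.x)
```

```text
lid 508 [[0.5848 0.0842 0.0933]
 [0.6375 0.1434 0.1059]] 0.616217069293518
lid side 372 [0.6127 0.1169 0.0991] [[0.5825 0.0872 0.0943]
 [0.6428 0.1466 0.1039]]
body fit [0.6124 0.1173] 0.030016854220406987 735
fixed r [0.6133 0.1148]
ring top 281 [ 0.4527 -0.369   0.0393]
ring side 160 [ 0.4519 -0.3681  0.0391]
```

Run:
```python
from h import *
M=quat_to(120,40,30); g=np.array([.613,.115,.08]); z=M.as_matrix()[:,2]
print(g+.061*z)
rem(g+.061*z-.12*z,M); rem(g+.061*z,M)
```

```text
[0.64695689 0.13460502 0.03327129]
t 17.80 pos [0.4349 0.018  0.2844] x [-0.498  0.867  0.001] z [ 0.557  0.32  -0.766] w 0.0853 F [ 0.8 -0.3  0.3]
 shift now-frame [-0.189  0.959  9.115] target-frame [-0.201  0.955  9.116] rot [-0.0001  0.0003 -0.0008] q [-0.35 -0.35 -0.55  0.88  0.52 -0.74]
t 17.80 pos [0.4349 0.018  0.2844] x [-0.498  0.867  0.001] z [ 0.557  0.32  -0.766] w 0.0853 F [ 0.8 -0.3  0.3]
 shift now-frame [-0.184  0.961 13.915] target-frame [-0.201  0.955 13.916] rot [-0.0001  0.0003 -0.0008] q [-0.35 -0.35 -0.55  0.88  0.52 -0.74]
```

```bash
python3 -m inch '[[-0.05,0.2,0.4,0,0,0,-1],[-0.05,0.2,0.8,0,0,0,-1],[-0.05,0.2,0.9,0,0,0,-1],[-0.05,0.2,0.9,0,0,0,-1],[0,0.16,0.9,0,0,0,-1],[0,0,0.9,0,0,0,-1],[0,0,0.9,0,0,0,-1],[0,0,0.9,0,0,0,-1]]'
python3 -m inch '[[0,0,0.9,0,0,0,-1],[0,0,0.7,0,0,0,-1],[0,0,0.5,0,0,0,-1],[0,0,0.3,0,0,0,-1],[0,0,0,0,0,0,-1],[0,0,0,0,0,0,-1],[0,0,0,0,0,0,-1],[0,0,0,0,0,0,-1]]'
python3 - <<'E'
from h import *
M=quat_to(120,40,30); g=np.array([.613,.115,.08]); z=M.as_matrix()[:,2]
rem(g+.061*z,M)
for n,c in(('side',(160,150,160,160)),('top',(220,120,160,150))):
    p,d=bot.camera(n); cv2.imwrite(f'pics/{n}11.png',cv2.resize(p[c[1]:c[1]+c[3],c[0]:c[0]+c[2]],None,fx=3.5,fy=3.5,interpolation=cv2.INTER_CUBIC)); np.save(f'{n}11.npy',d)
E
```

```text
clock: 18.6
eef_pos: [0.5478, 0.0786, 0.1744]
tool_rot: [0.469, 0.814, 0.297, 0.172]
ft_force: [0.2, 1.0, 0.2]
grip_width: 0.085
clock: 19.4
eef_pos: [0.5797, 0.0957, 0.1293]
tool_rot: [0.469, 0.814, 0.297, 0.172]
ft_force: [-0.5, 0.2, 0.9]
grip_width: 0.0854
t 19.40 pos [0.5797 0.0957 0.1293] x [-0.5    0.866 -0.002] z [ 0.559  0.322 -0.764] w 0.0854 F [-0.5  0.2  0.9]
 shift now-frame [ 0.005 -0.102  4.94 ] target-frame [ 0.    -0.088  4.941] rot [0.0009 0.0003 0.0004] q [-0.03  0.08 -0.67  0.2   0.35 -0.45]
```

View pics/side11.png

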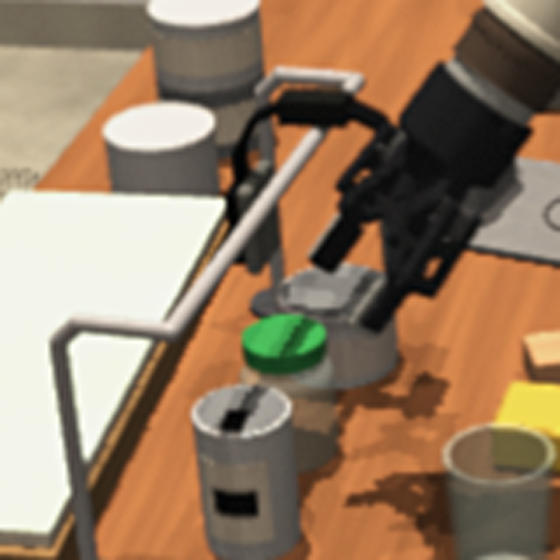

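View pics/top11.png

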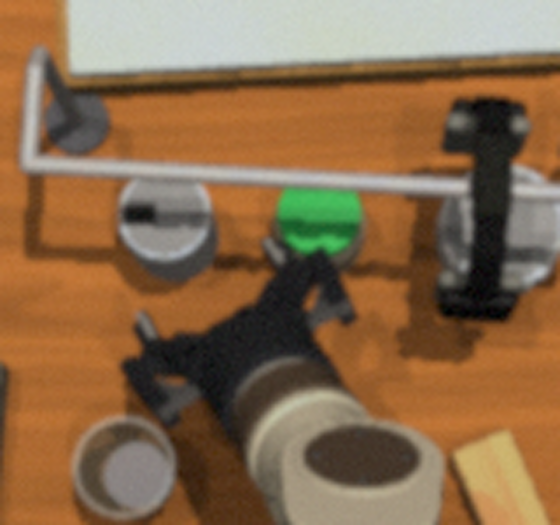

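```bash
python3 -m inch '[[0,-0.1,0.3,0,0,0,-1],[0,0,0.6,0,0,0,-1],[0,0,0.6,0,0,0,-1],[0,0,0.6,0,0,0,-1],[0,0,0.6,0,0,0,-1],[0,0,0.5,0,0,0,-1],[0,0,0.3,0,0,0,-1],[0,0,0,0,0,0,-1]]'
python3 - <<'E'
from h import *
np.set_printoptions(precision=3,suppress=True)
M=quat_to(120,40,30); g=np.array([.613,.115,.08]); z=M.as_matrix()[:,2]
rem(g+.061*z,M)
o=bot.get_obs(); e=o['eef_pos']; q=R.from_quat(o['tool_rot']); print('can axis in tool',q.inv().apply(np.array([.613,.115,.08])-e))
for n,c in(('side',(160,200,140,120)),('top',(220,120,160,150))):
    p,d=bot.camera(n); cv2.imwrite(f'pics/{n}12.png',cv2.resize(p[c[1]:c[1]+c[3],c[0]:c[0]+c[2]],None,fx=4,fy=4,interpolation=cv2.INTER_CUBIC)); np.save(f'{n}12.npy',d)
E
```

```text
clock: 20.3
eef_pos: [0.6262, 0.1233, 0.0586]
tool_rot: [0.469, 0.814, 0.296, 0.171]
ft_force: [-1.2, -0.2, 0.1]
grip_width: 0.0853
t 20.30 pos [0.626 0.123 0.059] x [-0.501  0.866 -0.   ] z [ 0.556  0.322 -0.766] w 0.0853 F [-1.2 -0.2  0.1]
 shift now-frame [-0.025  0.074  1.382] target-frame [-0.024  0.074  1.382] rot [ 0. -0.  0.] q [ 0.03  0.29 -0.65 -0.01  0.31 -0.39]
can axis in tool [-0.001  0.002 -0.026]
```

View pics/side12.png

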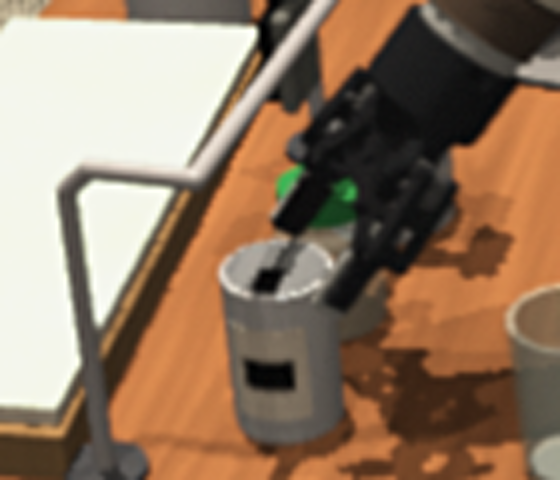

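View pics/top12.png

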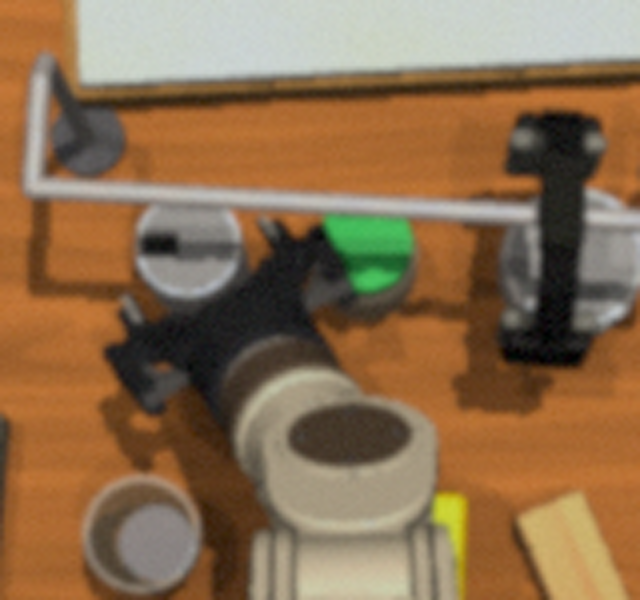

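Run:
```python
from h import *
np.set_printoptions(precision=3,suppress=True)
o=bot.get_obs(); e=o['eef_pos']; q=R.from_quat(o['tool_rot']); z=q.as_matrix()[:,2]
# jar from clear image
d0=np.load('top10.npy'); im=cv2.imread('pics/top10.png'); X,Y=np.meshgrid(np.arange(295,328),np.arange(170,200)); px=np.c_[X.ravel(),Y.ravel()]; P=dep('top',px,d0); c=im[px[:,1],px[:,0]].astype(int)
g=P[(c[:,1]>c[:,2]+40)&(c[:,1]>c[:,0]+30)&(abs(P[:,2]-.095)<.02)]; print('cap',np.percentile(g,[1,99],axis=0))
d0=np.load('side10.npy'); im=cv2.imread('pics/side10.png'); X,Y=np.meshgrid(np.arange(220,265),np.arange(235,265)); px=np.c_[X.ravel(),Y.ravel()]; P=dep('side',px,d0); c=im[px[:,1],px[:,0]].astype(int)
g=P[(c[:,1]>c[:,2]+40)&(c[:,1]>c[:,0]+30)&(abs(P[:,2]-.095)<.02)]; print('cap',np.percentile(g,[1,99],axis=0)); jc=np.percentile(g,[1,99],axis=0).mean(0)
X,Y=np.meshgrid(np.arange(640),np.arange(480)); px=np.c_[X.ravel(),Y.ravel()]
for n in('side','top'):
    d=np.load(f'{n}12.npy'); P=dep(n,px,d); L=q.inv().apply(P-e)
    m=(abs(L[:,0])<.09)&(abs(L[:,1])<.03)&(L[:,2]>-.16)&(L[:,2]<-.04)&(d.ravel()>0)&(P[:,2]>.102)
    T=P[m]; Lm=L[m]; s=T[(Lm[:,0]<-.03)]; ls=Lm[Lm[:,0]<-.03]
    for adv in(0,.035):
        A=s+adv*z; r=np.hypot(A[:,0]-jc[0],A[:,1]-jc[1]); k=r<.04
        print(n,adv,len(s),'over jar',k.sum(),'min z',A[k][:,2].min() if k.any() else None, ls[k][A[k][:,2].argmin()] if k.any() else '')
```

```text
cap [[ 0.588 -0.018  0.085]
 [ 0.631  0.035  0.101]]
cap [[ 0.586 -0.018  0.082]
 [ 0.639  0.04   0.097]]
side 0 362 over jar 128 min z 0.12223606462373549 [-0.051 -0.01  -0.09 ]
side 0.035 362 over jar 113 min z 0.11212781772939054 [-0.062  0.003 -0.101]
top 0 378 over jar 159 min z 0.12556431886095565 [-0.051 -0.005 -0.09 ]
top 0.035 378 over jar 145 min z 0.10458745446812392 [-0.06  -0.004 -0.097]
```

```bash
python3 -m inch '[[0,0,0,0,0,0,-0.72],[0,0,0,0,0,0,-0.72],[0,0,0,0,0,0,-0.72],[0,0,0,0,0,0,-0.72],[0,0,0,0,0,0,-0.72],[0,0,0,0,0,0,-0.72],[0,0,0,0,0,0,-0.72],[0,0,0,0,0,0,-0.72]]'
python3 - <<'E'
from h import *
np.set_printoptions(precision=3,suppress=True)
M=quat_to(120,40,30); g=np.array([.613,.115,.087]); z=M.as_matrix()[:,2]
rem(g+.059*z,M)
o=bot.get_obs(); e=o['eef_pos']; q=R.from_quat(o['tool_rot'])
X,Y=np.meshgrid(np.arange(640),np.arange(480)); px=np.c_[X.ravel(),Y.ravel()]
for n in('side','top'):
    p,d=bot.camera(n); P=dep(n,px,d); L=q.inv().apply(P-e)
    m=(abs(L[:,0])<.09)&(abs(L[:,1])<.03)&(L[:,2]>-.16)&(L[:,2]<-.03)&(d.ravel()>0)&(P[:,2]>.105)
    T=P[m]; Lm=L[m]; s=T[(Lm[:,0]<-.03)]; ls=Lm[Lm[:,0]<-.03]; print(Lm[:,0].min(),Lm[:,0].max())
    A=s+(g+.059*z-e); r=np.hypot(A[:,0]-.6125,A[:,1]-.011); k=r<.036; print(n,k.sum(),A[k][:,2].min() if k.any() else r.min())
E
```

```text
clock: 21.2
eef_pos: [0.6266, 0.1232, 0.0599]
tool_rot: [0.469, 0.814, 0.297, 0.172]
ft_force: [0.6, 0.5, -0.6]
grip_width: 0.0734
t 21.20 pos [0.627 0.123 0.06 ] x [-0.501  0.866 -0.001] z [ 0.558  0.322 -0.765] w 0.0734 F [ 0.6  0.5 -0.6]
 shift now-frame [-0.012  0.21   1.124] target-frame [-0.012  0.211  1.124] rot [0.001 0.    0.   ] q [ 0.03  0.29 -0.65 -0.01  0.31 -0.39]
-0.07172557201604564 0.07600170327523005
side 63 0.12997251179234318
-0.07007948310398127 0.0668368038319297
top 95 0.13267697112152213
```

```bash
python3 -m inch '[[0,0.2,0,0,0,0,-0.72],[0,0,0.2,0,0,0,-0.72],[0,0,0.25,0,0,0,-0.72],[0,0,0.25,0,0,0,-0.72],[0,0,0.25,0,0,0,-0.72],[0,0,0.17,0,0,0,-0.72],[0,0,0,0,0,0,-0.72],[0,0,0,0,0,0,-0.72]]'
python3 - <<'E'
from h import *
M=quat_to(120,40,30); g=np.array([.613,.115,.087]); z=M.as_matrix()[:,2]
rem(g+.059*z,M)
for n,c in(('side',(160,200,140,120)),('top',(220,120,160,150))):
    p,d=bot.camera(n); cv2.imwrite(f'pics/{n}13.png',cv2.resize(p[c[1]:c[1]+c[3],c[0]:c[0]+c[2]],None,fx=4,fy=4,interpolation=cv2.INTER_CUBIC)); np.save(f'{n}13.npy',d)
E
```

```text
clock: 22.1
eef_pos: [0.6453, 0.1342, 0.0413]
tool_rot: [0.469, 0.814, 0.297, 0.171]
ft_force: [0.2, 0.0, 0.5]
grip_width: 0.0735
t 22.10 pos [0.6453 0.1342 0.0413] x [-0.501  0.866 -0.001] z [ 0.557  0.322 -0.765] w 0.0735 F [0.2 0.  0.5]
 shift now-frame [-0.019  0.025 -0.005] target-frame [-0.019  0.025 -0.005] rot [ 0.0004 -0.0001  0.0004] q [ 0.05  0.36 -0.63 -0.05  0.3  -0.37]
```

View pics/side13.png

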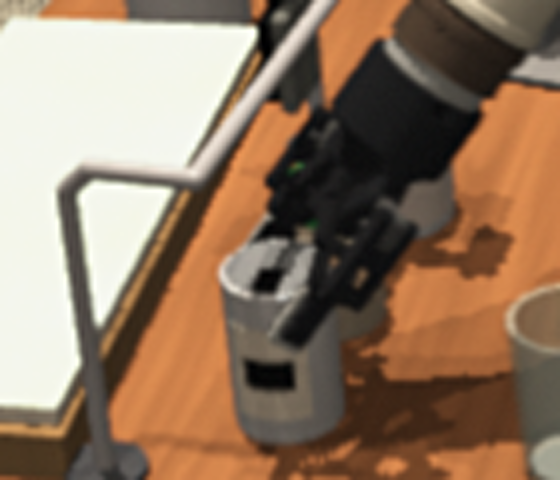

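View pics/top13.png

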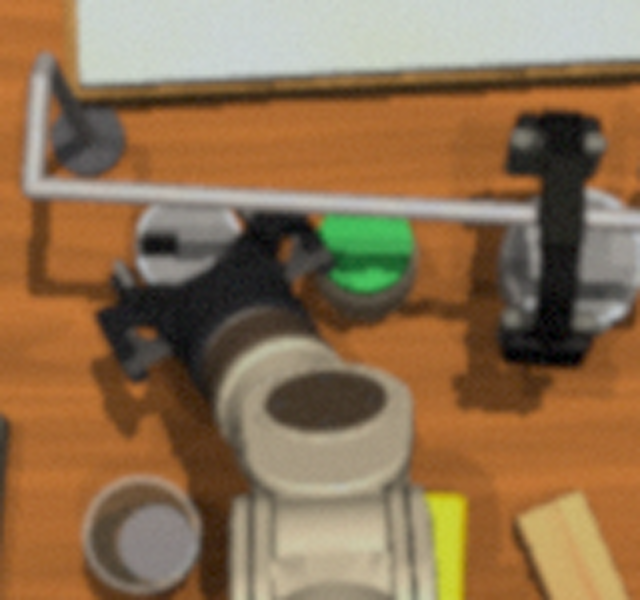

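```bash
python3 -m inch '[[0,0,0,0,0,0,-0.55],[0,0,0,0,0,0,-0.45],[0,0,0,0,0,0,-0.3],[0,0,0,0,0,0,1],[0,0,0,0,0,0,1],[0,0,0,0,0,0,1],[0,0,0,0,0,0,1],[0,0,0,0,0,0,1]]'
python3 - <<'E'
from h import *
M=quat_to(120,40,30); g=np.array([.613,.115,.087]); z=M.as_matrix()[:,2]
rem(g+.059*z,M)
for n,c in(('side',(160,200,140,120)),):
    p,d=bot.camera(n); cv2.imwrite(f'pics/{n}14.png',cv2.resize(p[c[1]:c[1]+c[3],c[0]:c[0]+c[2]],None,fx=4,fy=4,interpolation=cv2.INTER_CUBIC)); np.save(f'{n}14.npy',d)
E
```

```text
clock: 23.0
eef_pos: [0.646, 0.1337, 0.0425]
tool_rot: [0.469, 0.814, 0.297, 0.172]
ft_force: [-2.6, -3.3, 6.5]
grip_width: 0.0626
t 23.00 pos [0.646  0.1337 0.0425] x [-0.5    0.866 -0.002] z [ 0.559  0.321 -0.764] w 0.0626 F [-2.6 -3.3  6.5]
 shift now-frame [ 0.013 -0.019  0.022] target-frame [ 0.013 -0.019  0.022] rot [0.0009 0.0004 0.0004] q [ 0.05  0.35 -0.63 -0.05  0.29 -0.37]
```

View pics/side14.png

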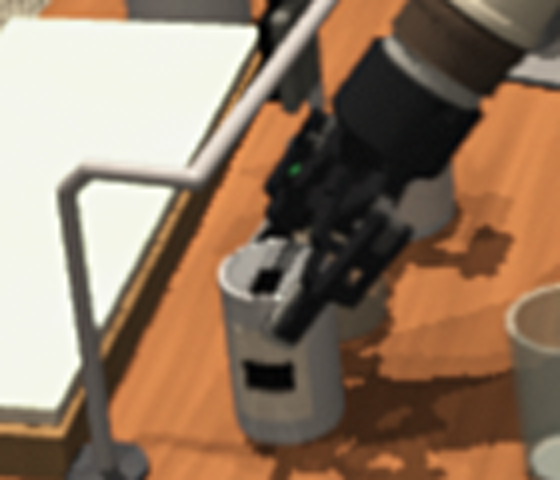

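```bash
python3 -m inch '[[0,0,0,0,0,0,1],[0,0,0,0,0,0,1],[0,0.13,-0.15,0,0,0,1],[0,0.25,-0.3,0,0,0,1],[0,0.25,-0.3,0,0,0,1],[0,0.13,-0.15,0,0,0,1],[0,0,0,0,0,0,1],[0,0,0,0,0,0,1]]'
python3 - <<'E'
from h import *
rem([.646,.1337,.0725],quat_to(120,40,30)); print(onz('top',[(255,254)],.1))
for n,c in(('side',(160,200,140,120)),):
    p,d=bot.camera(n); cv2.imwrite(f'pics/{n}15.png',cv2.resize(p[c[1]:c[1]+c[3],c[0]:c[0]+c[2]],None,fx=4,fy=4,interpolation=cv2.INTER_CUBIC))
E
```

```text
clock: 23.85
eef_pos: [0.6454, 0.1342, 0.0713]
tool_rot: [0.469, 0.814, 0.297, 0.172]
ft_force: [-0.1, 0.3, -4.3]
grip_width: 0.0626
t 23.85 pos [0.6454 0.1342 0.0713] x [-0.501  0.866 -0.001] z [ 0.558  0.322 -0.765] w 0.0626 F [-0.1  0.3 -4.3]
 shift now-frame [-0.03   0.041 -0.029] target-frame [-0.03   0.041 -0.029] rot [0.0005 0.     0.0004] q [ 0.05  0.3  -0.6   0.03  0.3  -0.37]
[[0.43920704 0.14137465 0.1       ]]
```

View pics/side15.png

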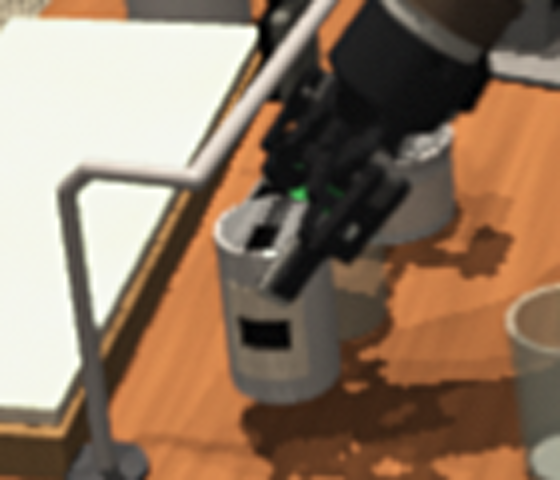

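```bash
python3 -m inch '[[0.1,-0.13,-0.11,0,0,0,1],[0.25,-0.33,-0.28,0,0,0,1],[0.25,-0.33,-0.28,0,0,0,1],[0.25,-0.33,-0.28,0,0,0,1],[0.25,-0.33,-0.28,0,0,0,1],[0.25,-0.33,-0.28,0,0,0,1],[0.1,0,-0.2,0,0,0,1],[0,0.25,-0.3,0,0,0,1]]'
python3 -m inch '[[0,0.51,-0.61,0,0,0,1],[0,0.51,-0.61,0,0,0,1],[0,0.51,-0.61,0,0,0,1],[0,0.51,-0.61,0,0,0,1],[0,0.51,-0.61,0,0,0,1],[0,0.25,-0.3,0,0,0,1],[0,0,0,0,0,0,1],[0,0,0,0,0,0,1]]'
python3 - <<'E'
from h import *
np.set_printoptions(precision=4,suppress=True)
rem([.57,.13,.2],quat_to(120,40,30))
for n,c in(('side',(180,100,160,160)),('top',(220,150,160,150))):
    p,d=bot.camera(n); cv2.imwrite(f'pics/{n}16.png',cv2.resize(p[c[1]:c[1]+c[3],c[0]:c[0]+c[2]],None,fx=3.6,fy=3.6,interpolation=cv2.INTER_CUBIC)); np.save(f'{n}16.npy',d); cv2.imwrite(f'pics/{n}16f.png',p)
E
```

```text
clock: 24.7
eef_pos: [0.5719, 0.1347, 0.0839]
tool_rot: [0.47, 0.814, 0.296, 0.17]
ft_force: [0.8, -0.4, -4.0]
grip_width: 0.0624
clock: 25.5
eef_pos: [0.573, 0.1345, 0.1933]
tool_rot: [0.469, 0.814, 0.296, 0.171]
ft_force: [-0.5, -0.4, -4.2]
grip_width: 0.063
t 25.50 pos [0.573  0.1345 0.1933] x [-0.501  0.866 -0.001] z [ 0.557  0.322 -0.766] w 0.0630 F [-0.5 -0.4 -4.2]
 shift now-frame [-0.095  0.024 -0.328] target-frame [-0.095  0.024 -0.328] rot [ 0.0002 -0.      0.0003] q [ 0.07 -0.03 -0.58  0.37  0.29 -0.36]
```

View pics/side16.png

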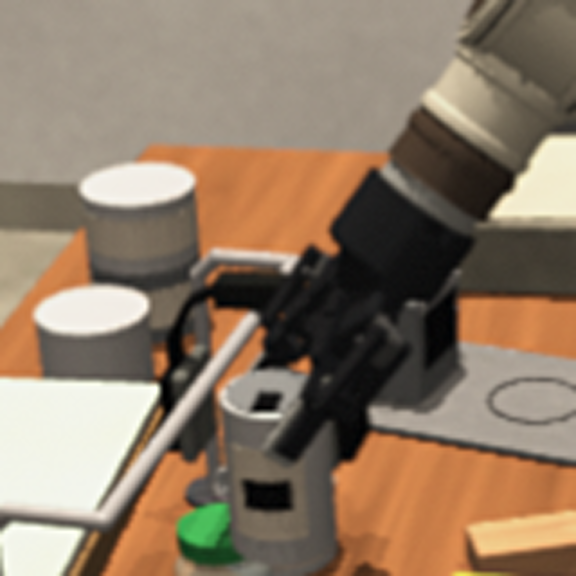

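View pics/top16.png

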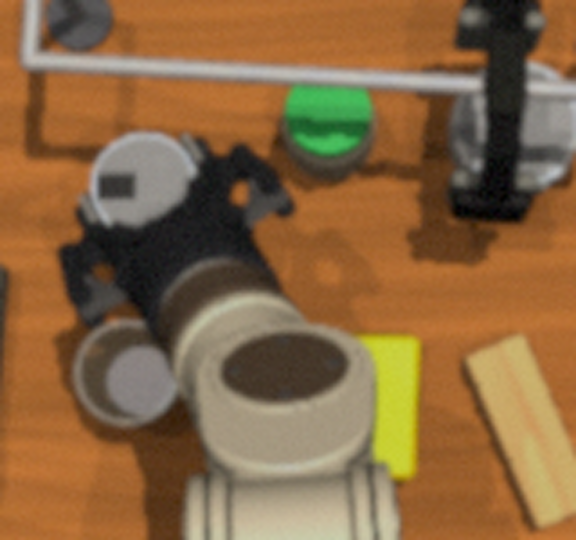

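```bash
cat > canm.py <<'E'
from h import *
np.set_printoptions(precision=4,suppress=True)
def band(n,c0,zb,box=.06):
    pass
def meas(tag,cen):
    """cen: approx centre of lid (world)"""
    out={}
    for n in('top','side'):
        d=np.load(f'{n}{tag}.npy'); im=cv2.imread(f'pics/{n}{tag}f.png')
        X,Y=np.meshgrid(np.arange(640),np.arange(480)); px=np.c_[X.ravel(),Y.ravel()]; P=dep(n,px,d); c=im.reshape(-1,3).astype(int)
        m=(np.hypot(P[:,0]-cen[0],P[:,1]-cen[1])<.036)&(abs(P[:,2]-cen[2])<.012)&(c.max(1)>70)
        Q=P[m]
        for _ in range(3):
            A=np.c_[Q[:,:2]-cen[:2],np.ones(len(Q))]; s=np.linalg.lstsq(A,Q[:,2],rcond=None)[0]; r=Q[:,2]-A@s; Q=Q[abs(r)<max(.002,2*r.std())]
        nrm=np.array([-s[0],-s[1],1]); nrm/=np.linalg.norm(nrm)
        print(n,'lid',len(Q),Q.mean(0),'normal',nrm,'tilt deg',np.degrees(np.arccos(nrm[2])),'z',s[2], 'ext',np.percentile(Q,[1,99],axis=0).mean(0))
        # dark points
        k=(np.hypot(P[:,0]-cen[0],P[:,1]-cen[1])<.045)&(c.max(1)<60)&(P[:,2]>cen[2]-.09)&(P[:,2]<cen[2]+.01)
        out[n]=(px[k],P[k])
    return out
E
python3 - <<'E'
from canm import *
o=bot.get_obs(); e=o['eef_pos']; z=R.from_quat(o['tool_rot']).as_matrix()[:,2]; g=e-.059*z; print('g',g)
c=g+[0,0,.014]; out=meas('16',c)
px,P=out['side']; m=(px[:,0]>180+235/3.6)&(px[:,0]<180+300/3.6)&(px[:,1]>100+470/3.6)&(px[:,1]<100+515/3.6); print('band',m.sum(),P[m].mean(0),px[m].mean(0))
m=(px[:,0]>180+245/3.6)&(px[:,0]<180+290/3.6)&(px[:,1]>100+385/3.6)&(px[:,1]<100+418/3.6); print('tab side',m.sum(),P[m].mean(0),px[m].mean(0))
px,P=out['top']; m=(px[:,0]>220+93/3.6)&(px[:,0]<220+140/3.6)&(px[:,1]>150+170/3.6)&(px[:,1]<150+202/3.6); print('tab',m.sum(),P[m].mean(0),px[m].mean(0))
E
```

```text
g [0.5396 0.1155 0.2373]
top lid 489 [0.5468 0.1165 0.2499] normal [0.005  0.0001 1.    ] tilt deg 0.28745257836149085 z 0.24991368134570152 ext [0.5462 0.1163 0.2499]
side lid 254 [0.5466 0.1194 0.2502] normal [0.0127 0.045  0.9989] tilt deg 2.6785700055260127 z 0.2502964586826379 ext [0.5477 0.118  0.2493]
band 104 [0.5397 0.1473 0.1978] [253.875  237.3462]
tab side 29 [0.5397 0.1347 0.2531] [253.7241 211.2069]
tab 28 [0.5406 0.1326 0.2521] [251.5357 201.3929]
```

```bash
python3 -m inch '[[-0.03,-0.18,-0.37,0,0,0,1],[-0.06,-0.37,-0.76,0,0,0,1],[-0.06,-0.37,-0.76,0,0,0,1],[-0.06,-0.37,-0.76,0,0,0,1],[-0.06,-0.37,-0.76,0,0,0,1],[-0.06,-0.37,-0.76,0,0,0,1],[-0.06,-0.37,-0.76,0,0,0,1],[-0.06,-0.37,-0.76,0,0,0,1]]'
python3 -m inch '[[0,-0.1,-0.2,0,-0.0284,0.0339,1],[0,0,0,0,-0.0284,0.0339,1],[0,0,0,0,-0.0284,0.0339,1],[0,0,0,0,-0.0284,0.0339,1],[0,0,0,0,-0.0284,0.0339,1],[0,0,0,0,-0.0284,0.0339,1],[0,0,0,0,-0.0284,0.0339,1],[0,0,0,0,-0.0284,0.0339,1]]'
python3 -m inch '[[0,0,0,0,-0.0284,0.0339,1],[0,0,0,0,-0.0284,0.0339,1],[0,0,0,0,-0.0284,0.0339,1],[0,0,0,0,-0.0284,0.0339,1],[0,0,0,0,-0.0284,0.0339,1],[0,0,0,0,0,0,1],[0,0,0,0,0,0,1],[0,0,0,0,0,0,1]]'
python3 - <<'E'
from h import *
M=quat_to(16.5,40,-73.5); print(M.as_matrix().round(3))
rem([.4631,-.405,.26],M)
E
```

```text
clock: 26.4
eef_pos: [0.4525, 0.052, 0.2579]
tool_rot: [0.469, 0.814, 0.296, 0.171]
ft_force: [0.8, 0.3, -3.3]
grip_width: 0.0625
clock: 27.2
eef_pos: [0.4486, 0.0506, 0.2602]
tool_rot: [0.829, 0.442, 0.162, 0.301]
ft_force: [0.5, -0.5, -3.4]
grip_width: 0.0626
clock: 28.0
eef_pos: [0.449, 0.0496, 0.2605]
tool_rot: [0.93, 0.135, 0.051, 0.337]
ft_force: [0.7, -0.5, -2.7]
grip_width: 0.0628
[[ 0.959  0.218  0.183]
 [ 0.284 -0.734 -0.616]
 [ 0.     0.643 -0.766]]
t 28.00 pos [0.449  0.0496 0.2605] x [0.958 0.286 0.003] z [ 0.186 -0.614 -0.767] w 0.0628 F [ 0.7 -0.5 -2.7]
 shift now-frame [-4.661 13.486 11.286] target-frame [-4.622 13.467 11.325] rot [-0.0005 -0.0011 -0.0001] q [ 0.59  0.23 -0.06  1.52 -0.66  1.95]
```

```bash
python3 -m inch '[[-0.1,0.3,0.25,0,0,0,1],[-0.2,0.5,0.42,0,0,0,1],[-0.24,0.7,0.585,0,0,0,1],[-0.24,0.7,0.585,0,0,0,1],[-0.24,0.7,0.585,0,0,0,1],[-0.24,0.7,0.585,0,0,0,1],[-0.24,0.7,0.585,0,0,0,1],[-0.24,0.7,0.585,0,0,0,1]]'
python3 -m inch '[[-0.24,0.7,0.585,0,0,0,1],[-0.24,0.7,0.585,0,0,0,1],[-0.24,0.7,0.585,0,0,0,1],[-0.24,0.7,0.585,0,0,0,1],[-0.24,0.7,0.585,0,0,0,1],[-0.24,0.7,0.585,0,0,0,1],[-0.24,0.7,0.585,0,0,0,1],[-0.24,0.7,0.585,0,0,0,1]]'
python3 - <<'E'
from h import *
rem([.4631,-.405,.26],quat_to(16.5,40,-73.5))
E
```

```text
clock: 28.8
eef_pos: [0.4529, -0.1203, 0.2613]
tool_rot: [0.93, 0.135, 0.051, 0.338]
ft_force: [1.1, 0.2, -4.2]
grip_width: 0.0625
clock: 29.6
eef_pos: [0.4581, -0.3083, 0.2613]
tool_rot: [0.93, 0.135, 0.05, 0.338]
ft_force: [-0.4, 0.1, -3.5]
grip_width: 0.0626
t 29.60 pos [ 0.4581 -0.3083  0.2613] x [0.958 0.285 0.002] z [ 0.185 -0.616 -0.766] w 0.0626 F [-0.4  0.1 -3.5]
 shift now-frame [-0.913  2.852  2.458] target-frame [-0.907  2.853  2.459] rot [ 0.0001 -0.0008 -0.0001] q [-0.25 -0.01 -0.34  0.83 -0.58  0.91]
```

```bash
python3 -m inch '[[-0.18,0.57,0.49,0,0,0,1],[-0.18,0.57,0.49,0,0,0,1],[-0.18,0.57,0.49,0,0,0,1],[-0.18,0.57,0.49,0,0,0,1],[-0.18,0.57,0.49,0,-0.0008,0,1],[0,-0.2,0.23,0,0,0,1],[0,-0.3,0.36,0,0,0,1],[0,-0.45,0.54,0,0,0,1]]'
python3 -m inch '[[0,-0.45,0.54,0,0,0,1],[0,-0.45,0.54,0,0,0,1],[0,-0.45,0.54,0,0,0,1],[0,-0.45,0.54,0,0,0,1],[0,-0.3,0.36,0,0,0,1],[0,0,0,0,0,0,1],[0,0,0,0,0,0,1],[0,0,0,0,0,0,1]]'
python3 - <<'E'
from canm import *
rem([.4631,-.405,.0513],quat_to(16.5,40,-73.5))
o=bot.get_obs(); e=o['eef_pos']; z=R.from_quat(o['tool_rot']).as_matrix()[:,2]; g=e-.059*z; print('g',g)
for n,c in(('side',(240,100,160,150)),('top',(400,160,160,150))):
    p,d=bot.camera(n); cv2.imwrite(f'pics/{n}17.png',cv2.resize(p[c[1]:c[1]+c[3],c[0]:c[0]+c[2]],None,fx=4,fy=4,interpolation=cv2.INTER_CUBIC)); np.save(f'{n}17.npy',d); cv2.imwrite(f'pics/{n}17f.png',p)
meas('17',g+[0,0,.014])
E
```

```text
clock: 30.4
eef_pos: [0.4643, -0.4033, 0.2232]
tool_rot: [0.93, 0.134, 0.05, 0.339]
ft_force: [0.6, 0.6, -3.4]
grip_width: 0.0624
clock: 31.2
eef_pos: [0.466, -0.4039, 0.142]
tool_rot: [0.93, 0.134, 0.05, 0.339]
ft_force: [-0.2, -0.4, -3.6]
grip_width: 0.0624
t 31.20 pos [ 0.466  -0.4039  0.142 ] x [0.959 0.284 0.002] z [ 0.184 -0.617 -0.765] w 0.0624 F [-0.2 -0.4 -3.6]
 shift now-frame [-0.131 -2.33   2.782] target-frame [-0.123 -2.327  2.785] rot [ 0.0003 -0.0004 -0.0005] q [-0.45  0.18 -0.49  0.39 -0.5   0.7 ]
g [ 0.4551 -0.3676  0.1872]
top lid 409 [ 0.4586 -0.3739  0.1991] normal [-0.0037 -0.0366  0.9993] tilt deg 2.1108201973577856 z 0.1993399191630191 ext [ 0.4574 -0.3742  0.1992]
side lid 115 [ 0.4482 -0.3517  0.198 ] normal [0.0156 0.1204 0.9926] tilt deg 6.973677056389414 z 0.19960437885640286 ext [ 0.4504 -0.3544  0.1968]
```

View pics/side17.png

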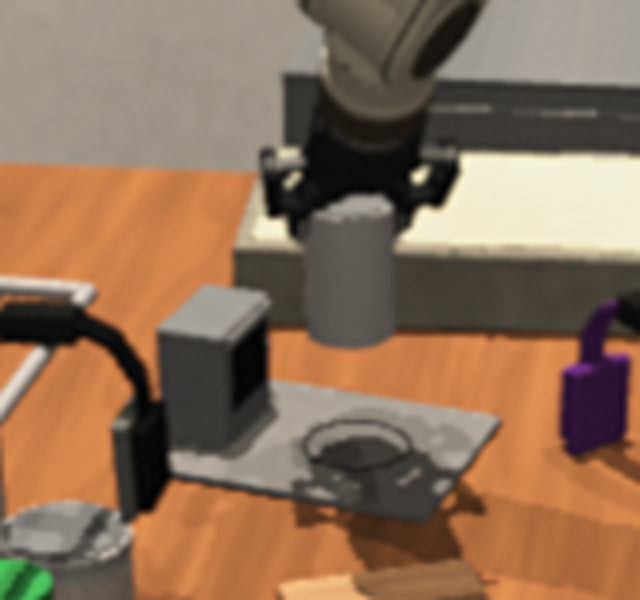

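View pics/top17.png

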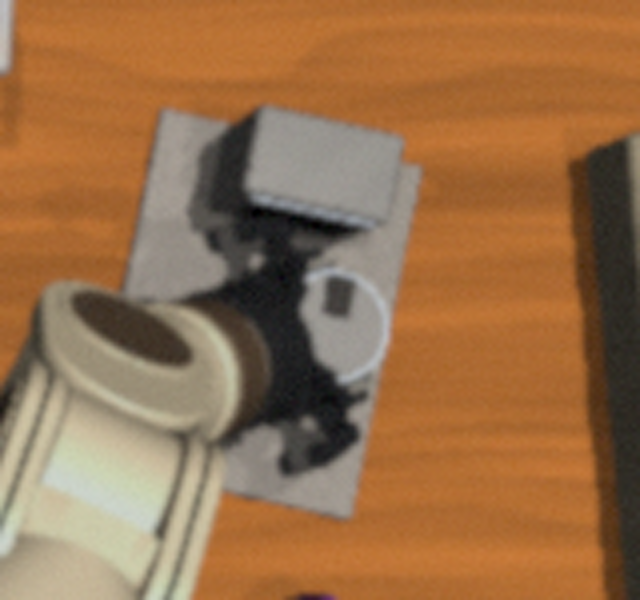

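```bash
python3 -m inch '[[-0.03,-0.2,0.24,0,0,0,1],[-0.03,-0.35,0.42,0,0,0,1],[-0.03,-0.4,0.48,0,0,0,1],[-0.03,-0.4,0.48,0,0,0,1],[0,-0.35,0.42,0,0,0,1],[0,-0.25,0.3,0,0,0,1],[0,-0.1,0.12,0,0,0,1],[0,0,0,0,0,0,1]]'
python3 - <<'E'
from canm import *
rem([.4631,-.405,.0513],quat_to(16.5,40,-73.5))
for n,c in(('side',(280,140,100,100)),('top',(430,180,100,110))):
    p,d=bot.camera(n); cv2.imwrite(f'pics/{n}18.png',cv2.resize(p[c[1]:c[1]+c[3],c[0]:c[0]+c[2]],None,fx=5,fy=5,interpolation=cv2.INTER_CUBIC)); np.save(f'{n}18.npy',d); cv2.imwrite(f'pics/{n}18f.png',p)
E
```

```text
clock: 32.1
eef_pos: [0.4626, -0.4048, 0.0599]
tool_rot: [0.93, 0.135, 0.049, 0.338]
ft_force: [-1.1, -0.2, -3.5]
grip_width: 0.0628
t 32.10 pos [ 0.4626 -0.4048  0.0599] x [ 0.959  0.284 -0.   ] z [ 0.182 -0.616 -0.767] w 0.0628 F [-1.1 -0.2 -3.5]
 shift now-frame [ 0.016 -0.211  0.271] target-frame [ 0.015 -0.211  0.271] rot [-0.0004  0.0002 -0.0001] q [-0.45  0.31 -0.6   0.15 -0.49  0.7 ]
```

View pics/side18.png

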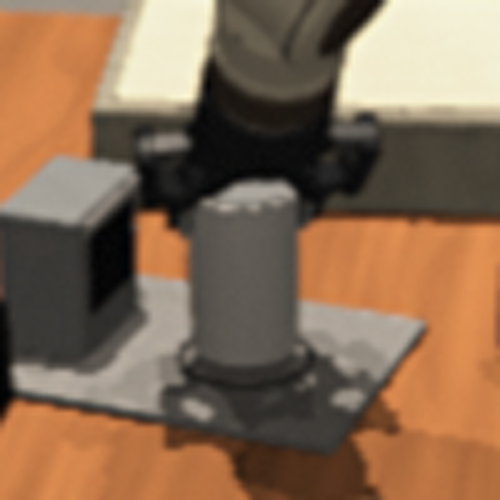

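View pics/top18.png

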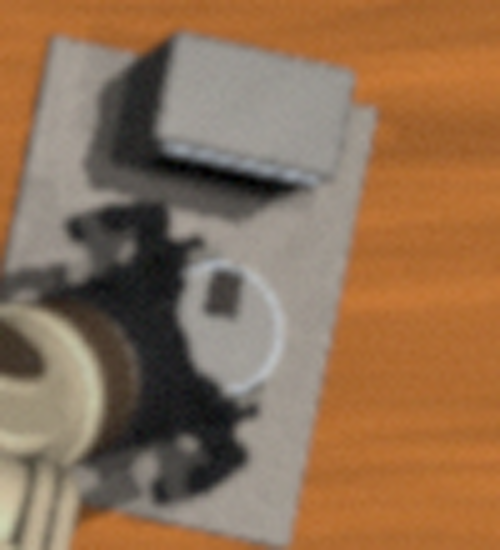

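Run:
```python
from canm import *
from scipy.optimize import least_squares
im=cv2.imread('pics/top18f.png'); g=im.max(2)
X,Y=np.meshgrid(np.arange(462,492),np.arange(228,262)); px=np.c_[X.ravel(),Y.ravel()]
v=im[px[:,1],px[:,0]]; W=onz('top',px,.117)[:,:2]
b=(v.min(1)>150)
W0=W[b]; c0=np.array([.4523,-.3686]); k=abs(np.hypot(*(W0-c0).T)-.032)<.009; W0=W0[k]
r=least_squares(lambda c:np.hypot(*(W0-c).T)-.031,c0,loss='soft_l1',f_scale=.001); print(len(W0),'centre',r.x,np.std(r.fun))
t=(v.max(1)<85)&(np.hypot(*(W-r.x).T)<.026)&(W[:,0]>r.x[0]+.002)&(abs(W[:,1]-r.x[1])<.016); T=onz('top',px[t],.12)[:,:2]; m=T.mean(0); print('tab',t.sum(),m,np.degrees(np.arctan2(*(m-r.x)[::-1])))
q=T-m; w,vv=np.linalg.eigh(q.T@q); print(np.degrees(np.arctan2(vv[1,1],vv[0,1])),np.sqrt(w/len(q))*12**.5)
```

```text
131 centre [ 0.4548 -0.3662] 0.002801084045211039
tab 40 [ 0.4709 -0.3684] -7.893186845269134
86.87639499644385 [0.0158 0.026 ]
```

Run:
```python
import cv2
a=cv2.imread('pics/top17f.png')[222:262,468:508]; b=cv2.imread('pics/top18f.png')[228:268,460:500]
cv2.imwrite('pics/z.png',cv2.hconcat([cv2.resize(i,(400,400),interpolation=cv2.INTER_CUBIC) for i in(a,b)]))
```

```text
(no output)
```

View pics/z.png

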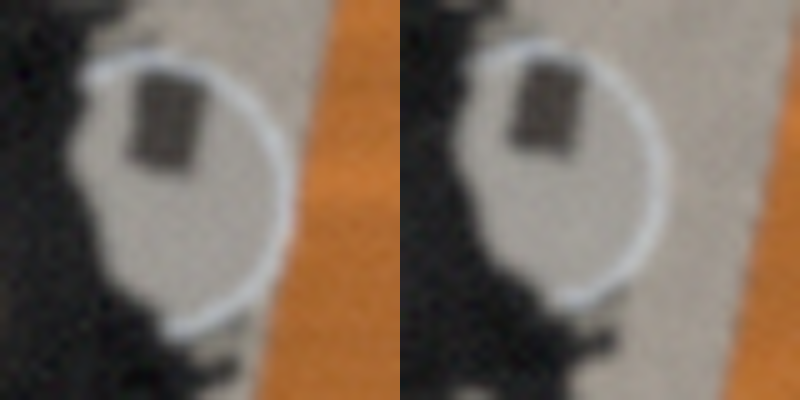

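Run:
```python
from h import *
print(onz('top',[(472.6,244.7)],.117))
# side: can foot in crop: left 190, right 300 at row ~345 -> bottom edge centre
print(proj('side',[[.4523,-.3686,.008],[.4523,-.3686,.117]]), proj('top',[[.4523,-.3686,.117]]))
```

```text
[[ 0.45573228 -0.36755804  0.117     ]]
[[328.50800025 210.59673283]
 [328.38873408 176.690901  ]] [[473.08966802 246.16447431]]
```

```bash
python3 -m inch '[[-0.06,0,0,0,0,0,1],[-0.06,0,0,0,0,0,1],[0,-0.05,0.06,0,0,0,1],[0,-0.05,0.06,0,0,0,1],[0,-0.04,0.05,0,0,0,1],[0,0,0,0,0,0,1],[0,0,0,0,0,0,1],[0,0,0,0,0,0,1]]'
python3 -m inch '[[0,-0.03,0.04,0,0,0,1],[0,0,0,0,0,0,1],[0,0,0,0,0,0,1],[0,0,0,0,0,0,1],[0,0,0,0,0,0,1],[0,0,0,0,0,0,1],[0,0,0,0,0,0,1],[0,0,0,0,0,0,1]]'
```

```text
clock: 33.0
eef_pos: [0.4602, -0.4058, 0.0551]
tool_rot: [0.93, 0.135, 0.049, 0.338]
ft_force: [-0.2, 0.3, -3.6]
grip_width: 0.0625
clock: 33.8
eef_pos: [0.4601, -0.4059, 0.0538]
tool_rot: [0.93, 0.135, 0.049, 0.338]
ft_force: [0.3, -0.1, -4.6]
grip_width: 0.0625
```

```bash
python3 -m inch '[[0,-0.03,0.04,0,0,0,1],[0,0,0,0,0,0,1],[0,0,0,0,0,0,1],[0,0,0,0,0,0,1],[0,0,0,0,0,0,1],[0,0,0,0,0,0,1],[0,0,0,0,0,0,1],[0,0,0,0,0,0,1]]'
python3 -m inch '[[0,-0.03,0.03,0,0,0,1],[0,0,0,0,0,0,1],[0,0,0,0,0,0,1],[0,0,0,0,0,0,1],[0,0,0,0,0,0,1],[0,0,0,0,0,0,1],[0,0,0,0,0,0,1],[0,0,0,0,0,0,1]]'
```

```text
clock: 34.6
eef_pos: [0.4601, -0.4059, 0.0526]
tool_rot: [0.93, 0.135, 0.049, 0.338]
ft_force: [0.1, 0.1, -3.7]
grip_width: 0.0625
clock: 35.4
eef_pos: [0.4601, -0.4059, 0.0515]
tool_rot: [0.93, 0.135, 0.049, 0.338]
ft_force: [0.6, -0.4, -3.8]
grip_width: 0.0625
```

```bash
python3 -m inch '[[0,-0.03,0.03,0,0,0,1],[0,0,0,0,0,0,1],[0,0,0,0,0,0,1],[0,0,0,0,0,0,1],[0,0,0,0,0,0,1],[0,0,0,0,0,0,1],[0,0,0,0,0,0,1],[0,0,0,0,0,0,1]]'
python3 -m inch '[[0,-0.03,0.03,0,0,0,1],[0,0,0,0,0,0,1],[0,0,0,0,0,0,1],[0,0,0,0,0,0,1],[0,0,0,0,0,0,1],[0,0,0,0,0,0,1],[0,0,0,0,0,0,1],[0,0,0,0,0,0,1]]'
```

```text
clock: 36.2
eef_pos: [0.4601, -0.4058, 0.0504]
tool_rot: [0.93, 0.135, 0.049, 0.338]
ft_force: [-0.8, -0.2, -3.8]
grip_width: 0.0626
clock: 37.0
eef_pos: [0.4602, -0.4062, 0.0505]
tool_rot: [0.93, 0.134, 0.049, 0.339]
ft_force: [-3.3, 3.8, 5.9]
grip_width: 0.0624
```

```bash
python3 -m inch '[[0,0,0,0,0,0,-0.4],[0,0,0,0,0,0,-0.6],[0,0,0,0,0,0,-0.8],[0,0,0,0,0,0,-0.85],[0,0,0,0,0,0,-0.85],[0,0,0,0,0,0,-0.85],[0,0,0,0,0,0,-0.85],[0,0,0,0,0,0,-0.85]]'
python3 - <<'E'
from h import *
for n,c in(('side',(280,140,100,100)),('top',(430,180,100,110))):
    p,d=bot.camera(n); cv2.imwrite(f'pics/{n}19.png',cv2.resize(p[c[1]:c[1]+c[3],c[0]:c[0]+c[2]],None,fx=5,fy=5,interpolation=cv2.INTER_CUBIC))
E
```

```text
clock: 37.8
eef_pos: [0.46, -0.4057, 0.0493]
tool_rot: [0.93, 0.135, 0.049, 0.338]
ft_force: [-0.4, -0.1, -0.5]
grip_width: 0.0786
```

View pics/side19.png

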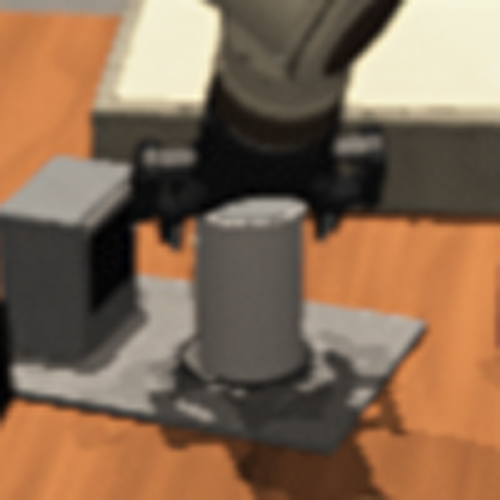

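View pics/top19.png

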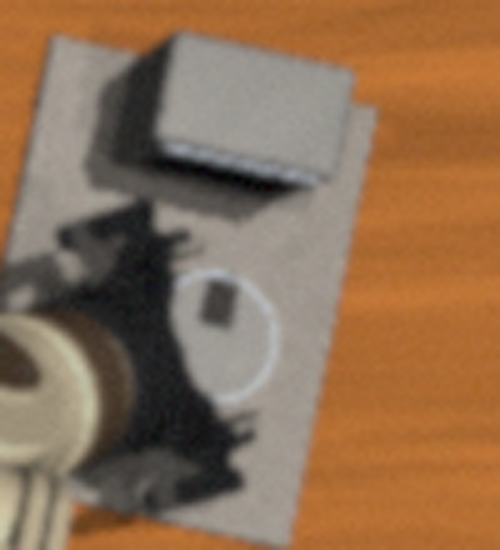

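```bash
python3 -m inch '[[0,0,-0.15,0,0,0,-0.85],[0,0,-0.3,0,0,0,-0.85],[0,0,-0.5,0,0,0,-0.85],[0,0,-0.7,0,0,0,-0.85],[0,0,-0.8,0,0,0,-0.85],[0,0,-0.9,0,0,0,-1],[0,0,-0.9,0,0,0,-1],[0,0,-0.9,0,0,0,-1]]'
python3 -m inch '[[0,0,-0.9,0,0,0,-1],[0,0,-0.9,0,0,0,-1],[0,0,-0.9,0,0,0,-1],[0,0,-0.9,0,0,0,-1],[0,0,-0.5,0,0,0,-1],[0,0,0,0,0,0,-1],[0,0,0,0,0,0,-1],[0,0,0,0,0,0,-1]]'
python3 - <<'E'
from h import *
for n in('side','top'):
    p,d=bot.camera(n); cv2.imwrite(f'pics/{n}20f.png',p); np.save(f'{n}20.npy',d)
E
```

```text
clock: 38.7
eef_pos: [0.4361, -0.3256, 0.1493]
tool_rot: [0.93, 0.134, 0.05, 0.338]
ft_force: [-0.1, -0.8, 0.4]
grip_width: 0.0855
clock: 39.5
eef_pos: [0.4173, -0.2634, 0.2259]
tool_rot: [0.93, 0.135, 0.049, 0.338]
ft_force: [-0.1, 0.7, -0.2]
grip_width: 0.0857
```

View pics/side20f.png

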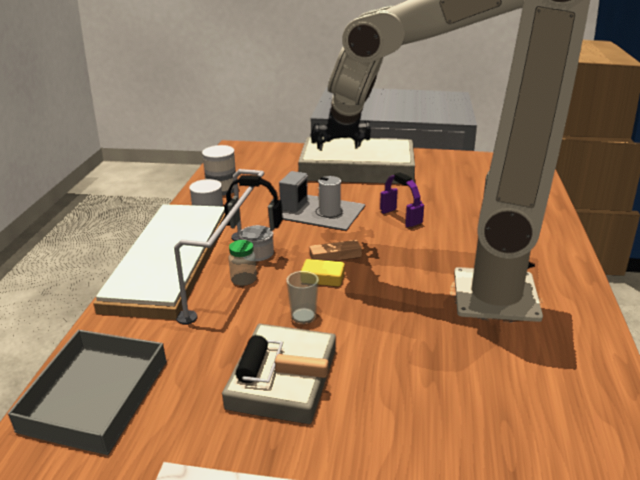

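View pics/top20f.png

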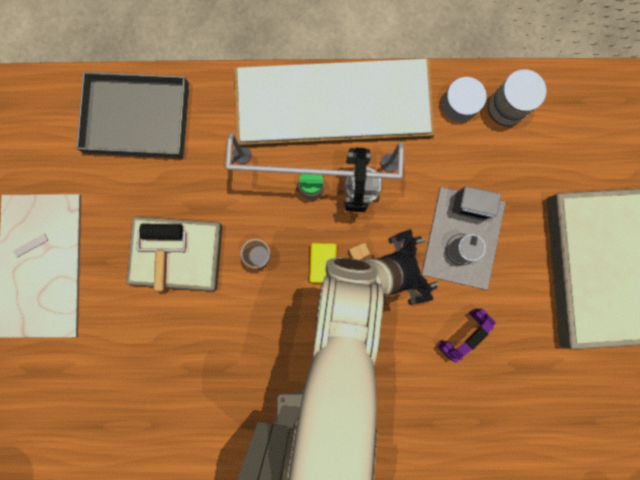

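The can stands free at top (470,247) and the muffs hang at (358,180). Bystanders look unchanged. Now a final measurement of the can's position and yaw.

Run:
```python
from canm import *
from scipy.optimize import least_squares
d=np.load('top20.npy'); im=cv2.imread('pics/top20f.png')
X,Y=np.meshgrid(np.arange(452,492),np.arange(225,272)); px=np.c_[X.ravel(),Y.ravel()]; P=dep('top',px,d); v=im[px[:,1],px[:,0]].astype(int)
m=(abs(P[:,2]-.108)<.01)&(np.hypot(P[:,0]-.4523,P[:,1]+.3686)<.05); Q=P[m]; print('lid z',np.median(Q[:,2]),cv2.minEnclosingCircle((Q[:,:2]*1000).astype(np.float32)),Q.mean(0)); c=Q.mean(0)[:2]
m2=m&(np.hypot(*(P[:,:2]-c).T)<.027); A=np.c_[P[m2][:,:2]-c,np.ones(m2.sum())]; s=np.linalg.lstsq(A,P[m2][:,2],rcond=None)[0]; print('tilt deg',np.degrees(np.hypot(*s[:2])))
t=m2&(v.max(1)<95); T=onz('top',px[t],.111)[:,:2]; print('tab',t.sum(),T.mean(0),'yaw',np.degrees(np.arctan2(*(T.mean(0)-c)[::-1])))
big=cv2.resize(im[180:300,420:520],(640,768)[:2],fx=0,fy=0,interpolation=cv2.INTER_CUBIC)
cv2.imwrite('pics/z2.png',cv2.resize(im[185:295,415:515],(545,600),interpolation=cv2.INTER_CUBIC))
# muffs crown pad top
for n in('top','side'):
    dd=np.load(f'{n}20.npy'); X,Y=np.meshgrid(np.arange(640),np.arange(480)); pp=np.c_[X.ravel(),Y.ravel()]; W=dep(n,pp,dd)
    k=(abs(W[:,0]-.608)<.1)&(abs(W[:,1]+.1)<.05)&(W[:,2]>.216)&(W[:,2]<.25); print(n,'pad top',k.sum(),W[k].mean(0),np.percentile(W[k][:,2],95))
```

```text
lid z 0.10709702684844391 ((451.8044128417969, -366.931640625), 32.32001876831055) [ 0.4513 -0.3665  0.1072]
tilt deg 1.7172094869898897
tab 40 [ 0.4662 -0.3714] yaw -17.973856687400627
top pad top 335 [ 0.6081 -0.1     0.2248] 0.2301229295104193
side pad top 185 [ 0.6052 -0.0936  0.2233] 0.22893747419304306
```

View pics/z2.png

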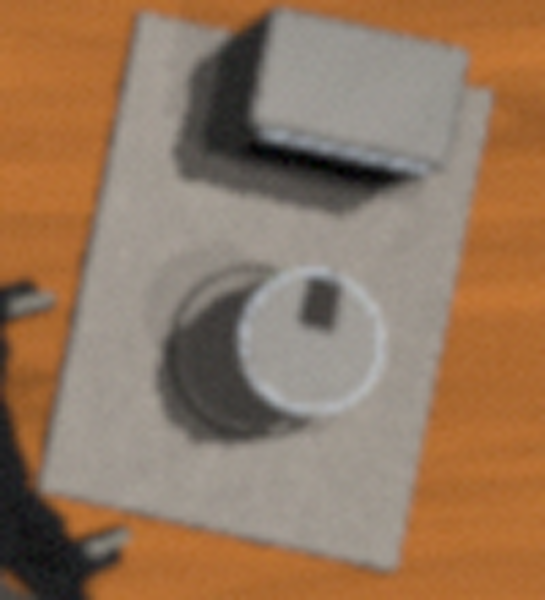

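```bash
python3 -c "
from workcell import bot
print(bot.get_obs()['clock']); bot.job_done()"
```

```text
39.6
the job is handed in; nothing more can be done
```

The ear defenders are hanging on the rail and the can is standing in the scanner's ring. I handed the job in at 39.6 s, and the interface reports no verdict.

**Ear defenders:** I gripped them by the crown pad, turned them across the bar and let go on contact. They hang about 100 mm to the right of the rail's middle, with one cup on each side. The pad top measured about 0.229 m high, against 0.228 m expected, and it sits within a few mm of the bar's line.

**Can:** I took it from under the rail with the tool leaning 40°, turned it about 103° and set it down on contact. The lid centre measured (0.452, -0.367), about 2 mm from the ring centre at (0.452, -0.369). The lid height was 0.107 m, against 0.108 m expected, and the fitted tilt was under 2°.

**Label direction:** my readings disagreed slightly. The tab's edges lie within about 2° of the plate's axis, which is at -13°. The tab's colour mask gave -18°, which is 5° off. Both are inside the 15° limit.

**Tool offset:** in the cameras the fingertips stood about 34 mm short of the reported TCP along the tool axis. I checked this both upright and tilted, and planned both grasps with that correction.

**End state:** the last pictures showed the gripper open and clear of everything, and no other object visibly moved. I checked the bystanders only by eye, not by measurement.

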